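Seal the dry box lid corner by corner

TASK

Two dry boxes stand on the bench: one is already sealed, the other's lid still stands proud on its gasket. Press the proud lid down corner by corner, one corner after the other, until it sits flat and flush on the rim of its box all round. Do not touch the box that is already sealed.

Things in the scene. Friction and masses are not known exactly. Their poses are not given: they have to be found in the camera images.
- dry_box: Box to seal: grey, 120 (x) x 160 (y) x 45 mm high, fixed; origin at the centre of its underside, z up. At x = +-45, y = +-65 mm, inside each corner, a black rubber gasket block stands 10 mm above the rim; each yields to about 7 N straight down and stays where it was pushed. Pressing one corner home rocks the lid and may lift other corners; blocks once pressed stay down.
- dry_box_lid: Its proud lid: loose steel-grey metal plate 122 (x) x 162 (y) x 6 mm, 0.22 kg; origin at the centre of its underside, axes along the box's. Top face 61 mm above the bench at the start, 51 mm when sealed. Dark round marks 18 mm wide on top at x = +-45, y = +-65 mm lie over the gasket blocks: press there. Bail handle at the centre, 52 mm along y, 23 mm above the underside. A lip keeps it centred.
- sealed_box: A second box of the same make and size whose lid already lies flush on its rim (top face 51 mm above the bench); fixed. Leave it alone. Origin at the centre of its underside.

How it is judged:
By the outcome, as a careful person would: the job done as asked, in the order asked, and still so for the second after the job is handed in, with the robot touching nothing.
It also fails if it takes over 48 s, if anything falls off the work surface, if the arm or the gripper's body presses on something with over 40 N, if the wrist force passes 120 N, or if a joint passes its speed limit or range.

ROBOT

A 6-joint arm with a two-finger parallel gripper is mounted at the origin on a cart in front of the work surface, level with it; the furniture and walls round the work are solid. World frame = base frame: x ahead of the robot, y to its left, z up, the work surface at z = 0. Lengths are in mm, angles in rad, forces in N, time in s.
With the tool pointing down it reaches from about 300 to 775 mm from the base axis. Payload 14.6 kg.
Tool frame: the origin (TCP) lies midway between the tips of the shut fingers; the grasp point (between the pads) lies 19 mm behind it (manip.grip_point_offset is the distance from the TCP to the grasp point, in mm); x points along the fingers, z is the direction in which the jaws open and shut, and the axes are right-handed (so a half turn about x gives the same grasp; the last joint's range is limited). The gripper opens to 94 mm and grips with 3 to 60 N. Pads are 16 mm wide; open, the fingers measure 119 mm over their backs; the gripper's body (75 mm by 177 mm) begins 78 mm behind the grasp point.
Start: joints at [1.249, 0.3, 1.521, -0, 1.321, -0.067], TCP at [138.626, 532.233, 169.646] pointing down, gripper open.
Joint ranges: [-3.03, 3.03], [-0.79, 2.21], [0.23, 2.52], [-1.04, 4.18], [0, 3.07], [-2.55, 2.55]. Speed limits (rad/s): [2.22, 2.22, 2.57, 3.14, 3.14, 3.14].

INTERFACE

Orientations are given as [roll, pitch, yaw] about the fixed x, y, z axes, in that order (R = Rz(yaw) Ry(pitch) Rx(roll)).
In Python, from cell import manip, camera, calibration, order gives the robot as it stands.
- The arm moves only by the tool jog_arm, never from a script. Its arguments are lists of equal length, an entry for each row: "turn": the turn, a rotation vector about the tool's x, y, z in degrees, a list of three; "dp": the shift along the tool's x, y, z in cm, a list of three; "gripper": the closure, from 0 (fully open) to 1 (shut). In form: {"turn": [[ax, ay, az], ...], "dp": [[tx, ty, tz], ...], "gripper": [gripper, ...]}. A call has 1 to 8 rows; each row shifts and turns the pose as measured when the row begins, along the tool's axes as they then stand; what a row does not reach is not made up. A row lasts 1/8 s, in which the tool goes at most 62.5 mm and 10.7 degrees, less where a joint would pass 70% of its speed; a pose out of reach is approached as far as the arm can. A call is refused whole if a number of a shift passes 6.25 or a number of a turn 10.7, either way. A call with a gripper value outside its range is refused whole. The fingers move at their own pace and stop on an object; "grip_force" is the grip in N (left out, the last holds). Time passes only in rows, so rows that do not move let the fingers close. It gives the time, the measured TCP pose, the force and the opening at its end, in the units of the state.
- manip.read_state(): the state, without advancing time (a new reading comes with each control period).
- camera(name): name is "side" or "top"; returns (picture, depth): 480x640x3 uint8, red, green, blue; 480x640 float32, mm along the optical axis (not along the pixel's ray), 0 where there is no reading.
- calibration(name): a dict with "K" (3x3 intrinsics, pixels), "world_from_camera" (4x4, takes a point from camera to world coordinates). Camera axes: x right, y down, z forward; pixel columns grow to the right and rows downward; lengths in mm; the calibration is good to about 2 mm. A picture is of the moment at which its call begins. calibration takes no time and is no camera call.
- order.sign_off(): hands the job in, once; it reports no verdict.
The state is a dict: "clock": time; "joints": joint angles; "qd": joint speeds; "effort": joint torques, N m; "eef_pos": TCP position; "eef_rot": TCP orientation; "wrist_force": force on the tool from outside, world axes, zero at the start; "moment": the same for the moment, N m; "finger_gap": finger opening in mm.
Only numpy, scipy, OpenCV 4.12 (cv2) and the standard library are available. Lean on these libraries where they do the work, as an engineer would, in place of code of your own. Each camera call takes 0.05 s, during which the arm holds its last target.

## Working session

There is one attempt and no reset: what is moved stays moved. The work goes in short steps, Python scripts to look and compute and a tool call to move; the robot and the scene stay as the last step left them, time stands still between calls to the robot, and variables do not carry over. Pictures are saved under pics/ and viewed, and the job is handed in when it is done.

Besides the shell and the picture viewer there is one more tool, called after "Call:" by a JSON object that holds its "name" and its "arguments", one argument or row to a line. jog_arm: Moves the arm, as the interface text tells. Its arguments: {"type":"object","properties":{"turn":{"type":"array","items":{"type":"array","items":{"type":"number"}}},"dp":{"type":"array","items":{"type":"array","items":{"type":"number"}}},"gripper":{"type":"array","items":{"type":"number"}},"grip_force":{"type":"number"}},"required":["turn","dp","gripper"]}

```bash
mkdir -p pics; ls; python3 - <<'E'
from cell import manip,camera,calibration
import cv2,numpy as np
print(manip.read_state())
for n in("top","side"):
    p,d=camera(n); cv2.imwrite(f"pics/{n}0.png",p[:,:,::-1]); np.save(f"{n}0.npy",d)
    c=calibration(n); print(n,np.round(c["K"],1).tolist(),np.round(c["world_from_camera"],3).tolist())
E
```

```text
pics
{'clock': 0.0, 'joints': array([ 1.24938485e+00,  3.00474754e-01,  1.52157886e+00,  1.94186076e-05,
        1.32070010e+00, -6.66075579e-02]), 'qd': array([ 1.84292247e-03, -7.03718009e-04,  7.18364235e-04, -2.07415506e-04,
        1.15099819e-05, -1.46325699e-03]), 'effort': array([-5.91348726e-04, -5.31809950e+01, -3.52727580e+01,  7.08236382e-02,
        2.43831240e-02, -1.15288944e-04]), 'eef_pos': array([138.53581995, 531.95315752, 169.08529122]), 'eef_rot': array([ 3.05878681,  1.56963511, -1.9084109 ]), 'wrist_force': array([-0.99604868,  0.38300112,  0.17697097]), 'moment': array([-0.01499736, -0.06032304,  0.01682169]), 'finger_gap': 94.16813783270361}
top [[464.3, 0.0, 316.0], [0.0, 464.3, 237.3], [0.0, 0.0, 1.0]] [[-0.005, -0.992, 0.124, 424.921], [-0.999, 0.0, -0.036, 24.654], [0.036, -0.124, -0.992, 898.206], [0.0, 0.0, 0.0, 1.0]]
side [[458.1, 0.0, 319.4], [0.0, 458.1, 250.9], [0.0, 0.0, 1.0]] [[-0.928, -0.234, 0.291, 321.061], [-0.373, 0.553, -0.745, 629.137], [0.013, -0.8, -0.6, 584.484], [0.0, 0.0, 0.0, 1.0]]
```

View pics/top0.png

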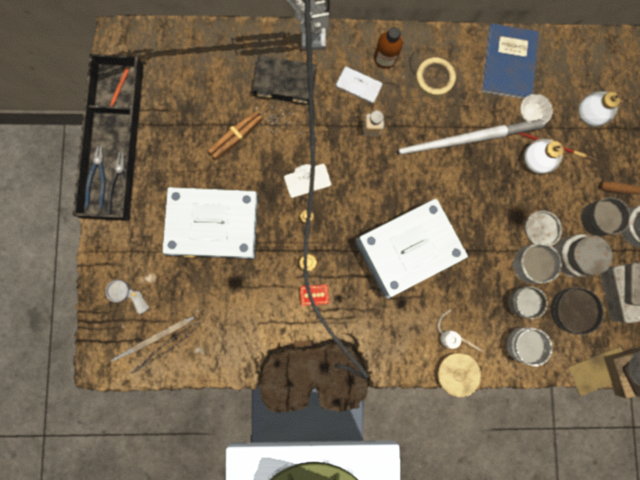

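View pics/side0.png

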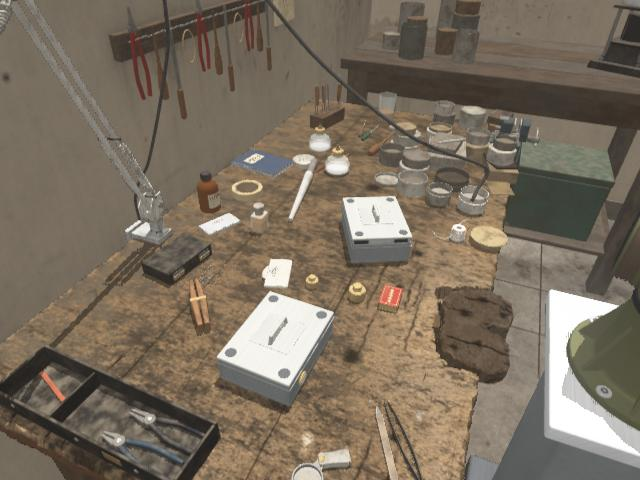

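The top view shows boxes at about (210,222) and (412,248). In the side view, the right-hand one at (376,230) shows a dark gap under its lid. I'll measure lid heights and marks next.

```bash
cat > h.py <<'E'
import numpy as np,cv2
from cell import manip,camera,calibration
def ray(n,u,v,z):
    c=calibration(n);K=np.array(c["K"]);T=np.array(c["world_from_camera"])
    r=T[:3,:3]@np.linalg.inv(K)@np.array([u,v,1.]);o=T[:3,3]
    return o+r*(z-o[2])/r[2]
def pt(n,u,v,d):
    c=calibration(n);K=np.array(c["K"]);T=np.array(c["world_from_camera"])
    return T[:3,:3]@(np.linalg.inv(K)@np.array([u,v,1.])*d)+T[:3,3]
def marks(n,p,d):
    hsv=cv2.cvtColor(p,cv2.COLOR_RGB2HSV)
    w=((hsv[:,:,1]<40)&(hsv[:,:,2]>185)).astype(np.uint8)
    cs,_=cv2.findContours(w,cv2.RETR_EXTERNAL,cv2.CHAIN_APPROX_NONE)
    out=[]
    for c in cs:
        if not 2500<cv2.contourArea(c)<12000: continue
        hull=cv2.convexHull(c); m=np.zeros_like(w);cv2.fillConvexPoly(m,hull,1)
        m=cv2.erode(m,np.ones((3,3)))
        g=p.min(2)
        k=((g<150)&(m>0)).astype(np.uint8)
        N,l,s,ce=cv2.connectedComponentsWithStats(k)
        out.append((cv2.boundingRect(c),cv2.minAreaRect(c),[(ce[i],s[i,4]) for i in range(1,N) if s[i,4]>15],m))
    return out
E
cat > meas.py <<'E'
from h import *
import sys
for n in("top","side"):
    p=cv2.imread(f"pics/{n}0.png")[:,:,::-1].copy();d=np.load(f"{n}0.npy")
    for b,r,ms,m in marks(n,p,d):
        print(n,b)
        for c,a in ms:
            u,v=c; q=pt(n,u,v,np.median(d[int(v)-2:int(v)+4,int(u)-2:int(u)+4]))
            print("  ",np.round(c,1),a,"depthpt",np.round(q,1),"z61",np.round(ray(n,u,v,61)[:2],1),"z51",np.round(ray(n,u,v,51)[:2],1))
E
python3 meas.py
```

```text
top (226, 444, 174, 36)
   [312.3 472.1] 1160 depthpt [108.    1.1  13.3] z61 [125.1   2.3] z51 [121.5   2.1]
top (360, 199, 107, 98)
   [432.8 209. ] 41 depthpt [ 582.1 -221.9   61.8] z61 [ 582.3 -222.1] z51 [ 584.1 -225.1]
   [370.9 240.3] 39 depthpt [ 524.  -106.    61.5] z61 [ 524.  -106.1] z51 [ 525.2 -107.6]
   [455.9 252.2] 41 depthpt [ 501.9 -261.9   61.6] z61 [ 502.  -262.1] z51 [ 502.9 -265.5]
   [393.8 284.8] 38 depthpt [ 443.1 -146.    61.9] z61 [ 443.1 -146.1] z51 [ 443.3 -148.2]
top (163, 187, 93, 70)
   [175.3 195.9] 41 depthpt [607.4 252.4  51.5] z61 [605.4 249.9] z51 [607.5 252.6]
   [246.2 199. ] 39 depthpt [602.1 122.6  51.4] z61 [600.1 121.5] z51 [602.2 122.7]
   [171.6 244.3] 45 depthpt [517.8 255.9  52. ] z61 [516.9 253.5] z51 [518.  256.2]
   [243.2 247.2] 40 depthpt [512.5 126.8  51.6] z61 [511.5 125.6] z51 [512.5 126.8]
side (217, 291, 116, 95)
   [272.9 298.5] 42 depthpt [602.  123.9  51.7] z61 [597.1 132.8] z51 [602.4 123.3]
   [321.  314.6] 48 depthpt [512.3 128.   51.6] z61 [509.  136.9] z51 [512.6 127.5]
   [276.1 333. ] 86 depthpt [560.8 194.9  54.4] z61 [557.8 200.3] z51 [562.4 192.1]
   [230.2 352.3] 66 depthpt [607.2 254.8  53.1] z61 [602.9 260.3] z51 [608.3 253.3]
   [283.7 373. ] 75 depthpt [517.6 258.5  53. ] z61 [514.6 264.1] z51 [518.3 257.1]
side (549, 289, 91, 168)
   [603.1 364.5] 4930 depthpt [80.3 37.4 26.8] z61 [95.1 73.7] z51 [90.8 63.1]
```

```bash
python3 - <<'E'
from h import *
for n,pts in(("top",[(306,20),(311,100),(311,150),(308,180),(306,240),(307,285),(320,315),(340,345),(360,372),(315,40)]),("side",[(268,5),(320,55),(400,120),(470,155),(487,185),(165,30),(60,90)])):
    p=cv2.imread(f"pics/{n}0.png");d=np.load(f"{n}0.npy")
    for u,v in pts:
        w=p[v,max(u-8,0):u+9].sum(1);uu=max(u-8,0)+int(w.argmin())
        print(n,u,v,np.round(pt(n,uu,v,d[v,uu])))
# any tall thing
d=np.load("top0.npy");v,u=np.mgrid[0:480:4,0:640:4]
P=np.array([pt("top",a,b,d[b,a]) for a,b in zip(u.ravel(),v.ravel())])
h=P[(P[:,2]>75)&(P[:,0]<800)&(P[:,0]>150)&(abs(P[:,1])<500)]
print(len(h));print(np.round(h[::max(1,len(h)//40)]).tolist())
E
```

```text
top 306 20 [668.  19. 513.]
top 311 100 [808.   7.  22.]
top 311 150 [577.  10. 425.]
top 308 180 [550.  12. 403.]
top 306 240 [488.  18. 367.]
top 307 285 [437.  17. 337.]
top 320 315 [401.   3. 318.]
top 340 345 [329. -64. -22.]
top 360 372 [ 278. -106.  -17.]
top 315 40 [655.  18. 501.]
side 268 5 [1030. -700.  354.]
side 320 55 [578.  14. 421.]
side 400 120 [ 656. -896.   -2.]
side 470 155 [ 376. -684.   10.]
side 487 185 [319. -49. 244.]
side 165 30 [817.  12. 432.]
side 60 90 [1049.   34.  318.]Traceback (most recent call last):
  File "<stdin>", line 9, in <module>
  File "h.py", line 8, in pt
    c=calibration(n);K=np.array(c["K"]);T=np.array(c["world_from_camera"])
ValueError: time passes only in moves, steps and waits
```

```bash
sed -i 's/^def ray/_C={}\n_cal=calibration\ndef calibration(n):\n    if n not in _C:_C[n]=_cal(n)\n    return _C[n]\ndef ray/' h.py; python3 - <<'E'
from h import *
for n in("top","side"):
    p=cv2.imread(f"pics/{n}0.png");d=np.load(f"{n}0.npy")
    c=calibration(n);K=np.array(c["K"]);T=np.array(c["world_from_camera"])
    v,u=np.mgrid[0:480,0:640]
    P=(np.stack([u,v,np.ones_like(u)],-1)@np.linalg.inv(K).T*d[...,None])@T[:3,:3].T+T[:3,3]
    m=(P[...,2]>75)&(d>0)&(P[...,0]<760)&(P[...,0]>150)&(abs(P[...,1])<500)
    Q=P[m];o=np.argsort(Q[:,0]);Q=Q[o]
    print(n,len(Q));print(np.round(Q[::max(1,len(Q)//45)]).astype(int).tolist())
    np.save(n+"P.npy",P)
p=cv2.imread("pics/top0.png");a=cv2.resize(p[270:480,220:480],(780,630))[:600]
cv2.imwrite("pics/ctop.png",a)
p=cv2.imread("pics/side0.png");cv2.imwrite("pics/cside.png",cv2.resize(p[60:360,320:640],(640,600)))
E
```

```text
top 2230
[[313, -62, 257], [320, -59, 253], [324, -35, 232], [326, -57, 277], [333, -53, 280], [346, -41, 288], [358, -29, 293], [370, -25, 298], [381, -10, 305], [393, -5, 313], [406, 5, 319], [418, 12, 327], [431, 12, 335], [444, 17, 342], [456, 17, 348], [469, 16, 355], [482, 16, 363], [493, 16, 369], [502, 14, 375], [508, -174, 78], [514, 16, 380], [520, 14, 385], [527, 10, 388], [537, 9, 395], [546, 11, 403], [556, 10, 406], [564, 11, 415], [573, 9, 419], [581, 9, 428], [587, 11, 434], [595, 11, 441], [602, 11, 448], [609, 12, 455], [615, 13, 461], [622, 12, 467], [628, 15, 473], [633, 13, 479], [639, 17, 482], [644, 15, 489], [649, 16, 496], [654, 18, 499], [659, 19, 504], [664, 17, 512], [668, 18, 515], [673, 16, 519], [678, 16, 520]]
side 1299
[[313, -64, 260], [317, -59, 255], [319, -57, 253], [322, -58, 271], [324, -34, 232], [327, -26, 226], [330, -50, 278], [341, -43, 284], [351, -32, 290], [361, -27, 295], [372, -19, 297], [381, -12, 307], [390, -2, 313], [400, 3, 315], [409, 6, 322], [418, 11, 322], [426, 12, 332], [435, 18, 334], [443, 17, 341], [452, 20, 346], [460, 21, 347], [468, 20, 356], [476, 22, 358], [485, 20, 363], [492, 19, 364], [501, 17, 373], [507, 18, 377], [513, 14, 381], [517, 16, 379], [524, -200, 77], [531, 14, 392], [539, 15, 395], [547, 15, 400], [555, 15, 406], [562, 14, 413], [571, 12, 419], [577, 14, 424], [585, 11, 432], [591, 12, 436], [598, 14, 444], [603, 15, 447], [609, 12, 455], [616, 17, 460], [622, 16, 467], [628, 15, 472], [634, 18, 479], [640, 17, 483]]
```

View pics/ctop.png

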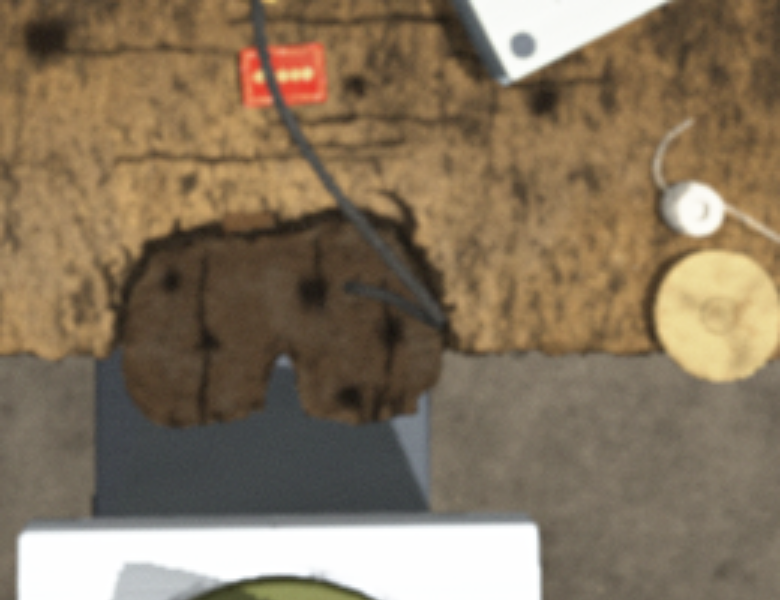

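View pics/cside.png

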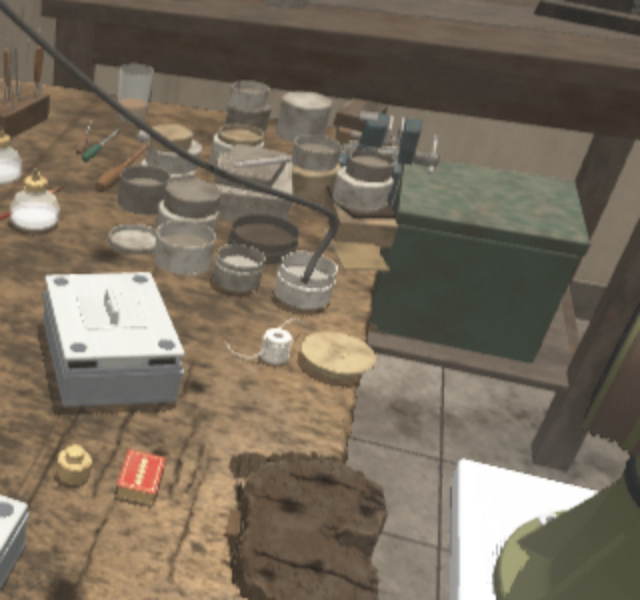

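The hanging grey cable runs from a free end at about (313,-62,260) up to (680,16,520), in the air across the direct path. I'll treat it as solid and learn the arm's link lengths before crossing.

```bash
cat >> h.py <<'E'
from scipy.spatial.transform import Rotation as Ro
import json
def st(lbl=""):
    s=manip.read_state()
    with open("log.jsonl","a") as f:f.write(json.dumps({k:np.array(v).tolist() for k,v in s.items()})+"\n")
    R=Ro.from_euler("xyz",s["eef_rot"]).as_matrix()
    print(lbl,"t",round(s["clock"],2),"p",np.round(s["eef_pos"],1),"q",np.round(s["joints"],3),"F",np.round(s["wrist_force"],1),"gap",round(s["finger_gap"],1))
    return s,R
def togo(tgt):
    s,R=st(); d=np.array(tgt)-s["eef_pos"]; print("cm tool",np.round(R.T@d/10,2))
    print("R",np.round(R,3).tolist())
E
python3 -c "
from h import *
togo([90,340,200])"
```

```text
t 0.1 p [138.5 532.  169.1] q [ 1.249  0.3    1.522  0.     1.321 -0.067] F [ 0.2 -0.5 -0.5] gap 93.9
cm tool [ -3.06  -0.14 -19.8 ]
R [[-0.0, -0.968, 0.252], [-0.001, 0.252, 0.968], [-1.0, 0.0, -0.001]]
```

Call:
{"name": "jog_arm", "arguments": {
  "turn": [
    [0, 0, 0],
    [0, 0, 0],
    [0, 0, 0],
    [0, 0, 0]
  ],
  "dp": [
    [-0.8, 0, -5],
    [-0.8, 0, -5],
    [-0.8, 0, -5],
    [-0.8, 0, -5]
  ],
  "gripper": [1, 1, 1, 1]
}}

```text
clock: 0.6
eef_pos: [86.8, 333.6, 199.1]
eef_rot: [3.068, 1.563, -1.899]
wrist_force: [0.3, 0.3, 1.0]
finger_gap: 57.4
```

```bash
python3 -c "
from h import *
togo([0,310,200])"
```

```text
t 0.6 p [ 86.8 333.6 199.1] q [ 1.21  -0.201  1.977 -0.     1.373 -0.106] F [0.3 0.3 1. ] gap 57.4
cm tool [-0.05  7.8  -4.47]
R [[-0.002, -0.968, 0.252], [-0.007, 0.252, 0.968], [-1.0, 0.001, -0.007]]
```

Call:
{"name": "jog_arm", "arguments": {
  "turn": [
    [0, 0, 0],
    [0, 0, 0]
  ],
  "dp": [
    [-5, 0, 0],
    [-5, 0, 0]
  ],
  "gripper": [1, 1]
}}

```text
clock: 0.85
eef_pos: [85.3, 329.3, 298.0]
eef_rot: [3.054, 1.556, -1.914]
wrist_force: [0.6, 0.8, 0.5]
finger_gap: 37.6
```

```bash
python3 -c "
from h import *
togo([0,310,200])"
```

```text
t 0.85 p [ 85.3 329.3 298. ] q [ 1.21  -0.252  1.793 -0.     1.615 -0.106] F [0.6 0.8 0.5] gap 37.6
cm tool [ 9.87  7.76 -3.88]
R [[-0.005, -0.968, 0.252], [-0.014, 0.252, 0.968], [-1.0, 0.001, -0.015]]
```

Call:
{"name": "jog_arm", "arguments": {
  "turn": [
    [0, 10, 0],
    [0, 10, 0],
    [0, 0, 0]
  ],
  "dp": [
    [-5, 0, 0],
    [-5, 0, 0],
    [0, 0, 0]
  ],
  "gripper": [1, 1, 1]
}}

```text
clock: 1.23
eef_pos: [88.0, 339.1, 403.2]
eef_rot: [3.14, 1.202, -1.828]
wrist_force: [-0.6, -0.2, -1.1]
finger_gap: 7.6
```

```bash
python3 -c "
from h import *
togo([0,310,200])"
```

```text
t 1.23 p [ 88.  339.1 403.2] q [ 1.237  0.028  1.354 -0.033  2.127 -0.091] F [-0.6 -0.2 -1.1] gap 7.6
cm tool [20.77  7.77  2.63]
R [[-0.092, -0.968, 0.235], [-0.349, 0.253, 0.903], [-0.933, 0.001, -0.361]]
```

```bash
cat > kin.py <<'E'
from h import *
L=[json.loads(l) for l in open("log.jsonl")]
A=[];b=[]
for s in L:
    q=s["joints"];p=s["eef_pos"]
    rho=p[0]*np.cos(q[0])+p[1]*np.sin(q[0]);lat=-p[0]*np.sin(q[0])+p[1]*np.cos(q[0])
    a=q[1]+q[2];f=a+q[4]
    A.append([1,0,np.sin(q[1]),np.sin(a),np.cos(a),np.sin(f)]);b.append(rho)
    A.append([0,1,np.cos(q[1]),np.cos(a),-np.sin(a),np.cos(f)]);b.append(p[2])
    print(np.round([rho,lat],1))
x,res,rk,sv=np.linalg.lstsq(np.array(A),np.array(b),rcond=None)
print("a0,h,L1,A,B,L6",np.round(x,1),rk,np.round(sv,3)); print(np.round(np.array(A)@x-b,1))
E
python3 kin.py
```

```text
[548.5  36.6]
[342.7  36.5]
[338.2  36.5]
[349.2  28.1]
a0,h,L1,A,B,L6 [-2.000e-01  2.216e+02  4.243e+02  4.477e+02  4.100e+01  3.067e+02] 6 [3.955 2.823 0.45  0.343 0.251 0.068]
[ 0. -0. -0. -0.  0.  0. -0. -0.]
```

Call:
{"name": "jog_arm", "arguments": {
  "turn": [
    [0, -10, 0],
    [0, -10, 0],
    [0, 0, 0]
  ],
  "dp": [
    [-1.5, 0, 0],
    [-1.5, 0, 0],
    [0, 0, 0]
  ],
  "gripper": [1, 1, 1]
}}

```text
clock: 1.6
eef_pos: [90.0, 347.3, 429.5]
eef_rot: [3.062, 1.562, -1.905]
wrist_force: [0.3, 0.3, 0.3]
finger_gap: 0.6
```

```bash
python3 -c "
from h import *
togo([90,330,430])";python3 kin.py
```

```text
t 1.6 p [ 90.  347.3 429.5] q [ 1.215 -0.187  1.447 -0.     1.89  -0.101] F [0.3 0.3 0.3] gap 0.6
cm tool [-0.03 -0.43 -1.68]
R [[-0.003, -0.968, 0.252], [-0.008, 0.252, 0.968], [-1.0, 0.001, -0.009]]
[548.5  36.6]
[342.7  36.5]
[338.2  36.5]
[349.2  28.1]
[356.9  36.5]
a0,h,L1,A,B,L6 [-1.000e-01  2.214e+02  4.242e+02  4.476e+02  4.090e+01  3.066e+02] 6 [4.424 3.151 0.491 0.356 0.329 0.16 ]
[ 0.   0.  -0.   0.   0.   0.  -0.  -0.1  0.   0.1]
```

Call:
{"name": "jog_arm", "arguments": {
  "turn": [
    [9.5, 0, 0],
    [9.5, 0, 0],
    [9.5, 0, 0],
    [9.5, 0, 0]
  ],
  "dp": [
    [0, -5.9, -0.5],
    [0, -5.9, -0.5],
    [0, -5.9, -0.5],
    [0, -5.9, -0.5]
  ],
  "gripper": [1, 1, 1, 1]
}}

```text
clock: 2.1
eef_pos: [284.7, 214.3, 423.4]
eef_rot: [-2.832, 1.548, -2.189]
wrist_force: [0.9, 1.1, 0.5]
finger_gap: 0.6
```

```bash
python3 -c "
from h import *
togo([310,200,430])
p,d=camera('side');cv2.imwrite('pics/s1.png',p[:,:,::-1])"
```

```text
t 2.1 p [284.7 214.3 423.4] q [ 0.55  -0.187  1.461 -0.009  1.888 -0.096] F [0.9 1.1 0.5] gap 0.6
cm tool [-0.67 -2.67  1.15]
R [[-0.013, -0.6, 0.8], [-0.018, 0.8, 0.599], [-1.0, -0.007, -0.021]]
```

View pics/s1.png

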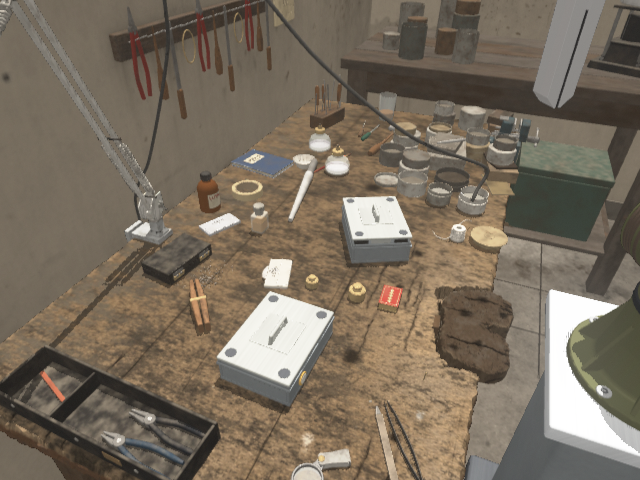

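The shut fingers are at about (555,80), well above the cable. I'll continue the arc over it.

Call:
{"name": "jog_arm", "arguments": {
  "turn": [
    [9.5, 0, 0],
    [9.5, 0, 0],
    [9.5, 0, 0],
    [9.5, 0, 0],
    [9.5, 0, 0],
    [9.5, 0, 0]
  ],
  "dp": [
    [-0.6, -5.9, -0.4],
    [-0.4, -5.9, -0.4],
    [-0.2, -5.9, -0.4],
    [-0.2, -5.9, -0.4],
    [-0.2, -5.9, -0.4],
    [-0.2, -5.9, -0.4]
  ],
  "gripper": [1, 1, 1, 1, 1, 1]
}}

```text
clock: 2.9
eef_pos: [331.3, -132.4, 437.0]
eef_rot: [-2.277, 1.527, -2.671]
wrist_force: [1.3, -0.1, 0.3]
finger_gap: 0.6
```

```bash
python3 -c "
from h import *
togo([420,-150,300])
p,d=camera('side');cv2.imwrite('pics/s2.png',p[:,:,::-1])"
```

```text
t 2.9 p [ 331.3 -132.4  437. ] q [-0.453 -0.173  1.419 -0.037  1.922 -0.07 ] F [ 1.3 -0.1  0.3] gap 0.6
cm tool [13.37  2.24  9.25]
R [[-0.039, 0.384, 0.922], [-0.02, 0.923, -0.385], [-0.999, -0.033, -0.029]]
```

View pics/s2.png

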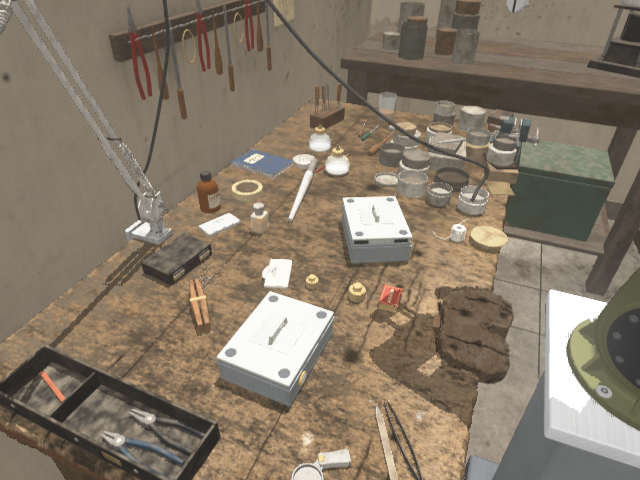

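```bash
cat >> h.py <<'E'
def plan(tgt,dp_only=False):
    s,R=st(); d=np.array(tgt)-s["eef_pos"]
    x=R[:,0]; ax=np.cross(x,[0,0,-1]); tv=R.T@ax*180/np.pi
    print("level turn deg",np.round(tv,2),"| total cm tool",np.round(R.T@d/10,2)," down comp cm/cm",np.round(R.T@[0,0,-1],3))
E
python3 -c "
from h import *
plan([443,-146,437])"
```

```text
t 2.95 p [ 329.3 -137.8  437. ] q [-0.467 -0.173  1.419 -0.039  1.922 -0.07 ] F [-0.3 -2.4  0. ] gap 0.3
level turn deg [-0.   -1.64  2.02] | total cm tool [-0.44  3.78 10.75]  down comp cm/cm [0.999 0.035 0.029]
```

Call:
{"name": "jog_arm", "arguments": {
  "turn": [
    [0, -1.6, 2.0],
    [0, 0, 0],
    [0, 0, 0]
  ],
  "dp": [
    [-0.2, 1.9, 5.4],
    [-0.2, 1.9, 5.4],
    [0, 0, 0]
  ],
  "gripper": [1, 1, 1]
}}

```text
clock: 3.32
eef_pos: [445.1, -149.4, 433.4]
eef_rot: [-3.141, 1.56, 2.724]
wrist_force: [-0.7, 0.1, 0.2]
finger_gap: 0.0
```

```bash
python3 -c "
from h import *
plan([443,-146,120])"
```

```text
t 3.33 p [ 445.1 -149.4  433.4] q [-0.402  0.076  1.189  0.     1.887  0.017] F [-0.7  0.1  0.2] gap 0.0
level turn deg [ 0.   -0.61  0.  ] | total cm tool [3.135e+01 2.300e-01 1.000e-02]  down comp cm/cm [1.    0.    0.011]
```

Call:
{"name": "jog_arm", "arguments": {
  "turn": [
    [0, -0.6, 0],
    [0, 0, 0],
    [0, 0, 0],
    [0, 0, 0],
    [0, 0, 0],
    [0, 0, 0],
    [0, 0, 0]
  ],
  "dp": [
    [5.2, 0.2, 0],
    [5.2, 0, 0],
    [5.2, 0, 0],
    [5.2, 0, 0],
    [5.2, 0, 0],
    [5.2, 0, 0],
    [0, 0, 0]
  ],
  "gripper": [1, 1, 1, 1, 1, 1, 1]
}}

```text
clock: 4.2
eef_pos: [436.2, -143.4, 107.1]
eef_rot: [-3.016, 1.558, 2.852]
wrist_force: [0.0, -0.1, 0.7]
finger_gap: 0.6
```

```bash
python3 -c "
from h import *
plan([443,-146,63])
for n in('side','top'):
  p,d=camera(n);cv2.imwrite(f'pics/{n}3.png',p[:,:,::-1])"
```

```text
t 4.2 p [ 436.2 -143.4  107.1] q [-3.960e-01  1.730e-01  1.833e+00 -1.000e-03  1.149e+00  2.000e-02] F [ 0.  -0.1  0.7] gap 0.6
level turn deg [ 0.   -0.72  0.09] | total cm tool [4.4  0.04 0.79]  down comp cm/cm [1.    0.002 0.013]
```

View pics/side3.png

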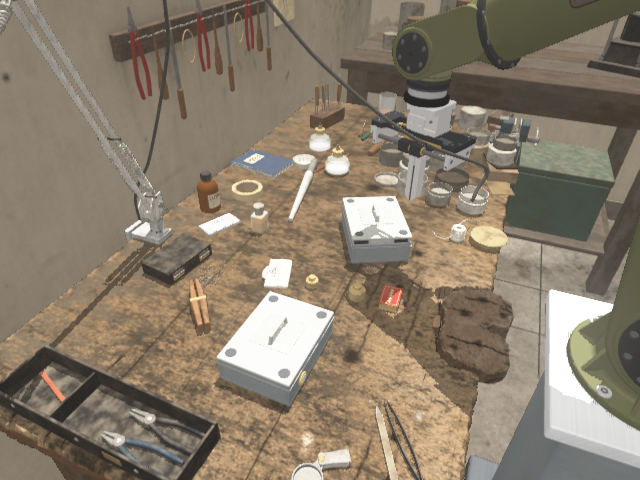

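View pics/top3.png

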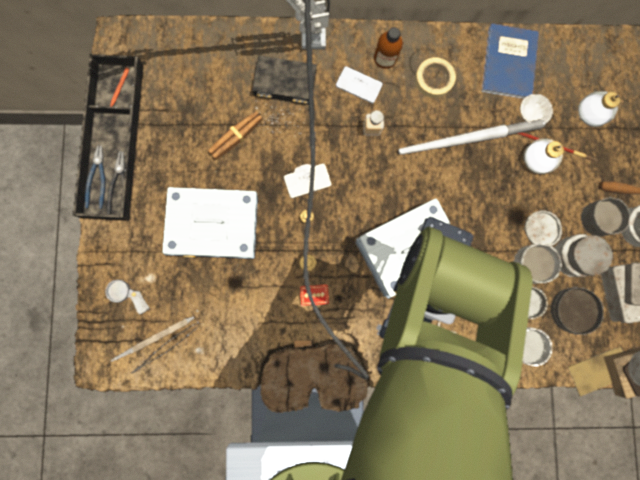

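```bash
python3 -c "
from h import *
c=calibration('side');T=np.linalg.inv(np.array(c['world_from_camera']))
for P in([436,-143,107],[443,-146,61],[436,-143,61]):
  q=np.array(c['K'])@(T@[*P,1])[:3];print(q[:2]/q[2])"
```

```text
[409.14448355 213.95781628]
[403.10079949 231.77151329]
[406.15526361 233.32009653]
```

```bash
python3 -c "
import cv2
p=cv2.imread('pics/side3.png');cv2.imwrite('pics/z3.png',cv2.resize(p[130:280,330:490],(800,600)[:1]+(750,))[:600])"
```

```text
(no output)
```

View pics/z3.png

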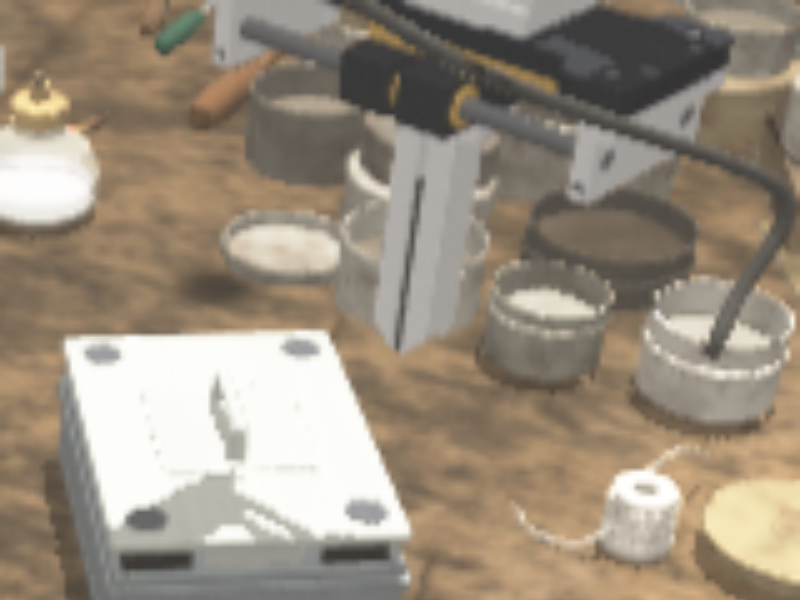

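```bash
python3 -c "
from h import *
plan([443,-146,63])
p,d=camera('side')
for u,v in((411,198),(410,196),(408,190),(406,180),(416,190)):print(u,v,d[v,u],np.round(pt('side',u,v,d[v,u]),1))
"
```

```text
t 4.3 p [ 438.9 -144.5  111.1] q [-3.960e-01  1.690e-01  1.827e+00 -1.000e-03  1.151e+00  2.000e-02] F [ 0.4 -0.4  0.3] gap 0.3
level turn deg [ 0.   -0.29  0.08] | total cm tool [4.81 0.03 0.46]  down comp cm/cm [1.    0.001 0.005]
411 198 1150.6991 [ 473.9 -387.3    2.9]
410 196 860.63995 [ 438.  -132.4  152.4]
408 190 862.1696 [ 444.3 -138.6  160.7]
406 180 853.39526 [ 450.9 -139.7  179.8]
416 190 852.88403 [ 429.2 -135.9  165.4]
```

```bash
python3 -c "
from h import *
p,d=camera('side')
np.save('s4.npy',d);cv2.imwrite('pics/s4.png',p[:,:,::-1])
cv2.imwrite('pics/z4.png',cv2.resize(p[120:240,350:480,::-1],(650,600),interpolation=cv2.INTER_NEAREST))
st()
for v in range(130,206,6):
  r=d[v,385:440]; k=np.where((r>780)&(r<900))[0]
  if len(k): 
    u=385+int(np.median(k)); print(v,385+k.min(),385+k.max(),np.round(pt('side',u,v,d[v,u])))
"
```

```text
t 4.4 p [ 439.8 -144.9  112. ] q [-3.960e-01  1.680e-01  1.825e+00 -1.000e-03  1.150e+00  2.000e-02] F [-0.1  0.9  0.7] gap 0.5
130 385 412 [ 497. -198.  248.]
136 385 420 [ 473. -123.  269.]
142 397 429 [ 458. -119.  262.]
148 402 430 [ 451. -114.  254.]
154 408 426 [ 433. -108.  249.]
160 407 424 [ 439. -135.  225.]
166 407 423 [ 437. -133.  214.]
172 406 422 [ 438. -135.  201.]
178 405 421 [ 438. -135.  189.]
184 404 420 [ 438. -133.  177.]
190 404 419 [ 438. -133.  165.]
196 407 410 [ 443. -140.  147.]
```

View pics/z4.png

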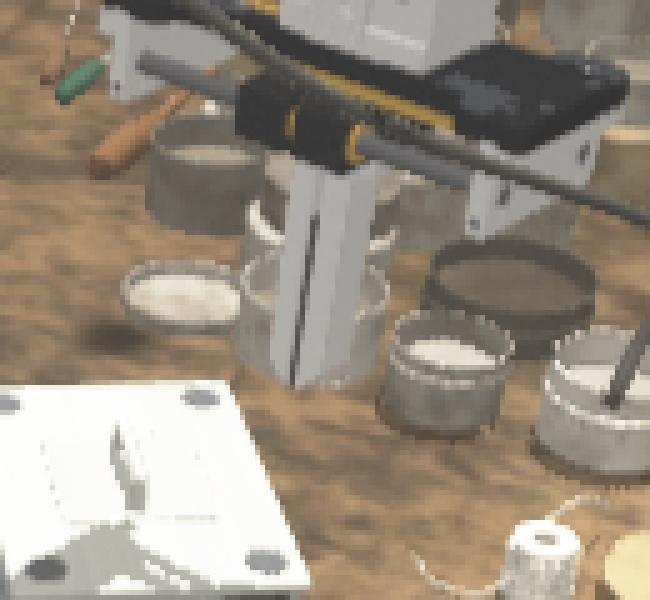

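Call:
{"name": "jog_arm", "arguments": {
  "turn": [
    [0, 0, 0],
    [0, 0, 0],
    [0, 0, 0],
    [0, 0, 0]
  ],
  "dp": [
    [1.5, 0, 0.3],
    [1.5, 0, 0],
    [0.8, 0, 0],
    [0, 0, 0]
  ],
  "gripper": [1, 1, 1, 1]
}}

```text
clock: 4.9
eef_pos: [443.7, -146.6, 73.5]
eef_rot: [-0.836, 1.569, -1.252]
wrist_force: [0.1, 0.5, 0.1]
finger_gap: 0.4
```

```bash
python3 -c "
from h import *
p,d=camera('side')
cv2.imwrite('pics/z5.png',cv2.resize(p[150:270,350:480,::-1],(650,600),interpolation=cv2.INTER_NEAREST))
plan([443,-146,61])
for v in range(180,236,3):
  r=d[v,385:440]; k=np.where((r>780)&(r<870))[0]
  if len(k): 
    u=385+int(np.median(k)); print(v,385+k.min(),385+k.max(),np.round(pt('side',u,v,d[v,u])))
"
```

```text
t 4.95 p [ 443.9 -146.7   73.9] q [-0.397  0.226  1.855 -0.002  1.059  0.02 ] F [-0.4  0.2  0.4] gap 0.5
level turn deg [0.   0.1  0.07] | total cm tool [ 1.29  0.03 -0.11]  down comp cm/cm [ 1.     0.001 -0.002]
180 403 419 [ 441. -135.  184.]
183 402 418 [ 442. -133.  179.]
186 402 418 [ 441. -137.  171.]
189 402 417 [ 442. -136.  165.]
192 405 417 [ 437. -133.  161.]
195 407 416 [ 436. -133.  155.]
198 409 413 [ 436. -133.  148.]
201 411 411 [ 435. -134.  141.]
```

View pics/z5.png

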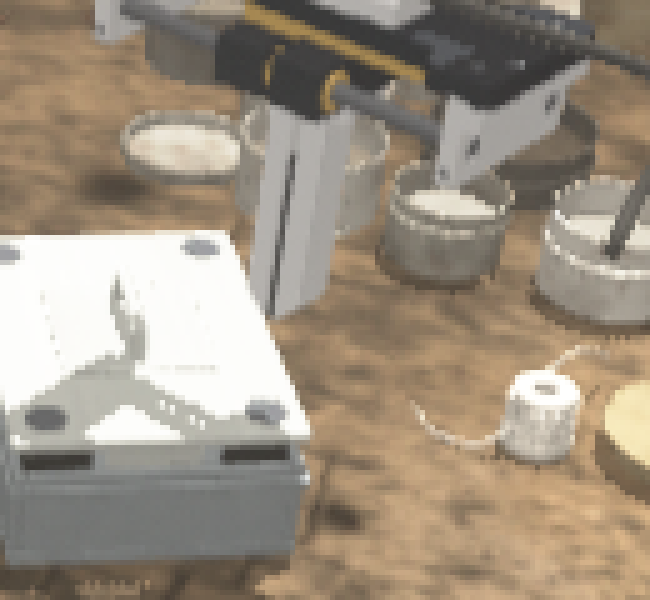

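Call:
{"name": "jog_arm", "arguments": {
  "turn": [
    [0, 0, 0],
    [0, 0, 0],
    [0, 0, 0]
  ],
  "dp": [
    [0.7, 0, -0.1],
    [0.4, 0, 0],
    [0, 0, 0]
  ],
  "gripper": [1, 1, 1]
}}

```text
clock: 5.32
eef_pos: [443.1, -146.4, 62.5]
eef_rot: [-0.473, 1.568, -0.889]
wrist_force: [0.0, 0.3, -0.3]
finger_gap: 0.5
```

Call:
{"name": "jog_arm", "arguments": {
  "turn": [
    [0, 0, 0],
    [0, 0, 0]
  ],
  "dp": [
    [0.4, 0, 0],
    [0, 0, 0]
  ],
  "gripper": [1, 1]
}}

```text
clock: 5.58
eef_pos: [443.2, -146.4, 58.4]
eef_rot: [-0.423, 1.568, -0.838]
wrist_force: [0.5, 0.5, 0.3]
finger_gap: 0.2
```

No contact at a reported z of 58, although the lid top is at 61. That agrees with the picture: the tips sit above the reported TCP. I'll continue in small steps and watch the force.

Call:
{"name": "jog_arm", "arguments": {
  "turn": [
    [0, 0, 0],
    [0, 0, 0],
    [0, 0, 0]
  ],
  "dp": [
    [0.5, 0, 0],
    [0.5, 0, 0],
    [0, 0, 0]
  ],
  "gripper": [1, 1, 1]
}}

```text
clock: 5.95
eef_pos: [443.3, -146.4, 47.7]
eef_rot: [-0.411, 1.568, -0.826]
wrist_force: [-0.7, 0.4, 0.7]
finger_gap: 0.8
```

```bash
python3 -c "
from h import *
p,d=camera('side')
cv2.imwrite('pics/z6.png',cv2.resize(p[150:270,350:480,::-1],(650,600),interpolation=cv2.INTER_NEAREST))
plan([443,-146,61])"
```

```text
t 6.0 p [ 443.4 -146.5   47.9] q [-0.397  0.263  1.879 -0.002  0.996  0.02 ] F [-0.1  0.3 -0.6] gap 0.7
level turn deg [0.   0.18 0.07] | total cm tool [-1.31  0.03 -0.05]  down comp cm/cm [ 1.     0.001 -0.003]
```

View pics/z6.png

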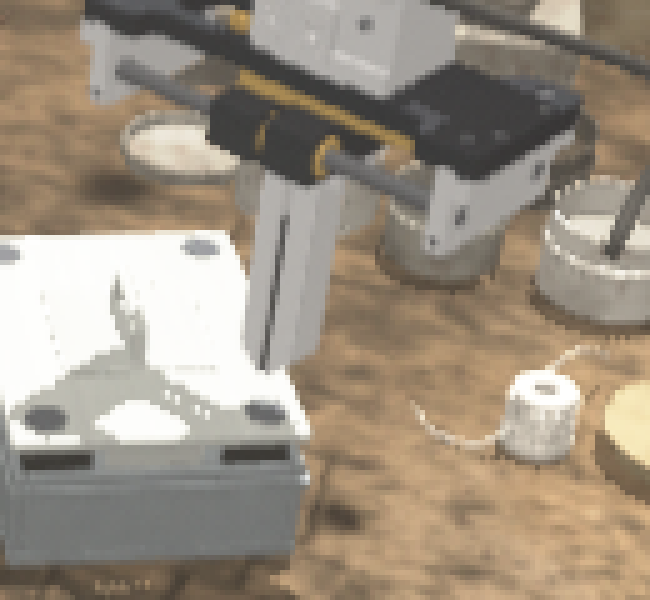

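Call:
{"name": "jog_arm", "arguments": {
  "turn": [
    [0, 0, 0],
    [0, 0, 0],
    [0, 0, 0]
  ],
  "dp": [
    [0.8, 0, 0],
    [0.7, 0, 0],
    [0, 0, 0]
  ],
  "gripper": [1, 1, 1]
}}

```text
clock: 6.38
eef_pos: [443.4, -146.5, 31.8]
eef_rot: [-0.401, 1.568, -0.816]
wrist_force: [0.2, -0.2, 0.9]
finger_gap: 0.5
```

Call:
{"name": "jog_arm", "arguments": {
  "turn": [
    [0, 0, 0],
    [0, 0, 0],
    [0, 0, 0]
  ],
  "dp": [
    [0.4, 0, 0],
    [0.2, 0, 0],
    [0, 0, 0]
  ],
  "gripper": [1, 1, 1]
}}

```text
clock: 6.75
eef_pos: [443.5, -146.6, 25.5]
eef_rot: [-0.369, 1.567, -0.785]
wrist_force: [-0.1, -0.9, 0.3]
finger_gap: 0.6
```

```bash
cat > look.py <<'E'
from h import *
import sys
n=sys.argv[1];cam=sys.argv[2]
p,d=camera(cam)
c=(slice(150,270),slice(350,480)) if cam=='side' else (slice(180,310),slice(340,481))
cv2.imwrite(f'pics/{n}.png',cv2.resize(p[c][:,:,::-1],(650,600),interpolation=cv2.INTER_NEAREST))
plan([443,-146,22])
E
python3 look.py z7 side
```

```text
t 6.8 p [ 443.5 -146.6   25.6] q [-0.397  0.3    1.894 -0.002  0.944  0.02 ] F [-0.2  0.3 -0.2] gap 0.4
level turn deg [-0.    0.19  0.07] | total cm tool [ 0.36  0.03 -0.07]  down comp cm/cm [ 1.     0.001 -0.003]
```

View pics/z7.png

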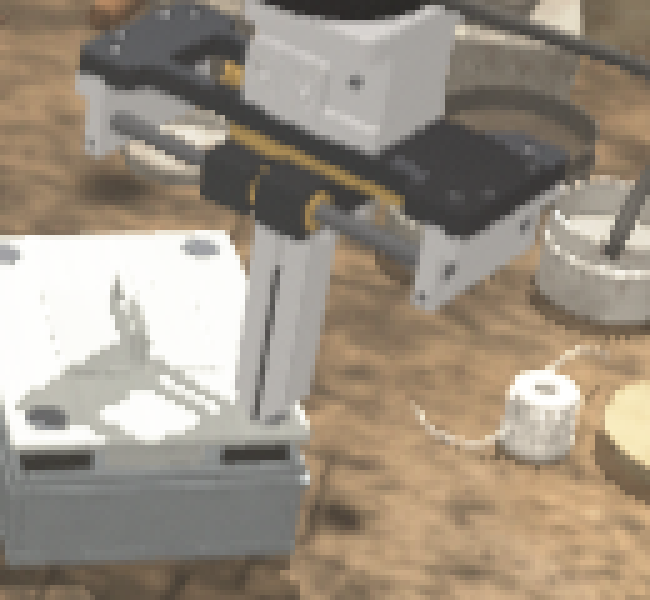

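Call:
{"name": "jog_arm", "arguments": {
  "turn": [
    [0, 0, 0],
    [0, 0, 0],
    [0, 0, 0]
  ],
  "dp": [
    [0.2, 0, 0],
    [0.2, 0, 0],
    [0, 0, 0]
  ],
  "gripper": [1, 1, 1]
}}

```text
clock: 7.18
eef_pos: [443.5, -146.6, 22.4]
eef_rot: [-0.392, 1.567, -0.807]
wrist_force: [-1.1, -0.1, 0.8]
finger_gap: 0.2
```

Call:
{"name": "jog_arm", "arguments": {
  "turn": [
    [0, 0, 0],
    [0, 0, 0],
    [0, 0, 0]
  ],
  "dp": [
    [0.2, 0, 0],
    [0.2, 0, 0],
    [0, 0, 0]
  ],
  "gripper": [1, 1, 1]
}}

```text
clock: 7.55
eef_pos: [443.4, -146.6, 19.2]
eef_rot: [-0.401, 1.567, -0.817]
wrist_force: [-1.2, 0.3, 2.3]
finger_gap: 0.6
```

Call:
{"name": "jog_arm", "arguments": {
  "turn": [
    [0, 0, 0],
    [0, 0, 0]
  ],
  "dp": [
    [0.2, 0, 0],
    [0.2, 0, 0]
  ],
  "gripper": [1, 1]
}}

```text
clock: 7.8
eef_pos: [443.7, -146.7, 16.9]
eef_rot: [-0.359, 1.567, -0.774]
wrist_force: [-15.5, 6.2, 40.5]
finger_gap: 0.3
```

Call:
{"name": "jog_arm", "arguments": {
  "turn": [
    [0, 0, 0],
    [0, 0, 0]
  ],
  "dp": [
    [0.2, 0, 0],
    [0.2, 0, 0]
  ],
  "gripper": [1, 1]
}}

```text
clock: 8.05
eef_pos: [443.7, -146.7, 16.8]
eef_rot: [-0.371, 1.566, -0.785]
wrist_force: [-17.2, 7.2, 39.9]
finger_gap: 0.7
```

```bash
python3 look.py z8 side
```

```text
t 8.1 p [ 443.8 -146.7   16.8] q [-0.397  0.315  1.9   -0.002  0.923  0.02 ] F [-17.5   6.6  37.3] gap 0.1
level turn deg [-0.    0.24  0.09] | total cm tool [-0.52  0.03 -0.1 ]  down comp cm/cm [ 1.     0.002 -0.004]
```

View pics/z8.png

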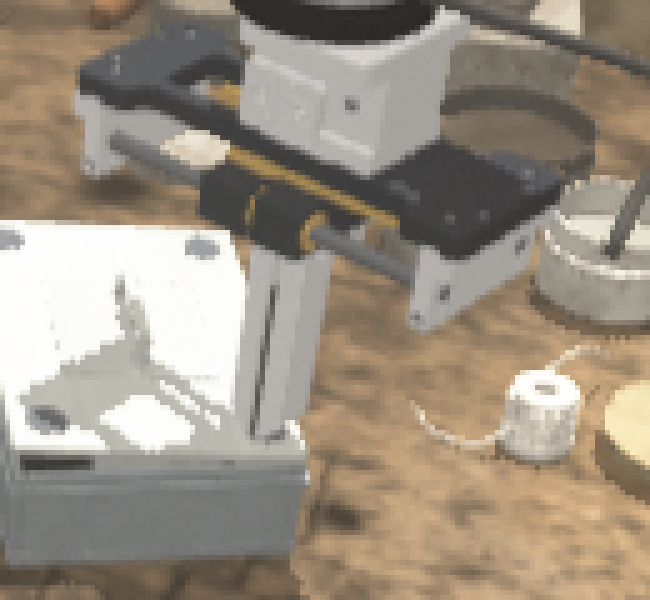

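Corner D is home: the gap under it is closed and the reported z is 16.8, so the tips sit about 34 mm above the reported TCP. I'll back off and go to C.

Call:
{"name": "jog_arm", "arguments": {
  "turn": [
    [0, 0, 0],
    [0, 0, 0]
  ],
  "dp": [
    [-2, 0, 0],
    [-2, 0, 0]
  ],
  "gripper": [1, 1]
}}

```text
clock: 8.35
eef_pos: [443.1, -146.3, 57.0]
eef_rot: [-0.52, 1.568, -0.935]
wrist_force: [-0.3, 1.0, 0.2]
finger_gap: 0.3
```

```bash
python3 -c "
from h import *
plan([502,-262,55])"
```

```text
t 8.35 p [ 443.1 -146.3   57. ] q [-0.396  0.249  1.873 -0.002  1.018  0.02 ] F [-0.3  1.   0.2] gap 0.3
level turn deg [0.   0.16 0.09] | total cm tool [ 0.24 -8.21 10.05]  down comp cm/cm [ 1.     0.002 -0.003]
```

Call:
{"name": "jog_arm", "arguments": {
  "turn": [
    [0, 0, 0],
    [0, 0, 0],
    [0, 0, 0],
    [0, 0, 0]
  ],
  "dp": [
    [0, -2.7, 3.3],
    [0, -2.7, 3.3],
    [0, -2.7, 3.3],
    [0, 0, 0]
  ],
  "gripper": [1, 1, 1, 1]
}}

```text
clock: 8.85
eef_pos: [503.9, -264.0, 58.8]
eef_rot: [-0.244, 1.564, -0.657]
wrist_force: [-0.1, 0.8, -0.4]
finger_gap: 0.8
```

```bash
python3 -c "
from h import *
plan([502,-262,30])
p,d=camera('side')
cv2.imwrite('pics/z9.png',cv2.resize(p[150:270,350:480,::-1],(650,600),interpolation=cv2.INTER_NEAREST))"
```

```text
t 8.85 p [ 503.9 -264.    58.8] q [-5.470e-01  4.500e-01  1.588e+00 -1.000e-03  1.097e+00 -1.330e-01] F [-0.1  0.8 -0.4] gap 0.8
level turn deg [0.  0.4 0.1] | total cm tool [ 2.88  0.11 -0.27]  down comp cm/cm [ 1.     0.002 -0.007]
```

View pics/z9.png

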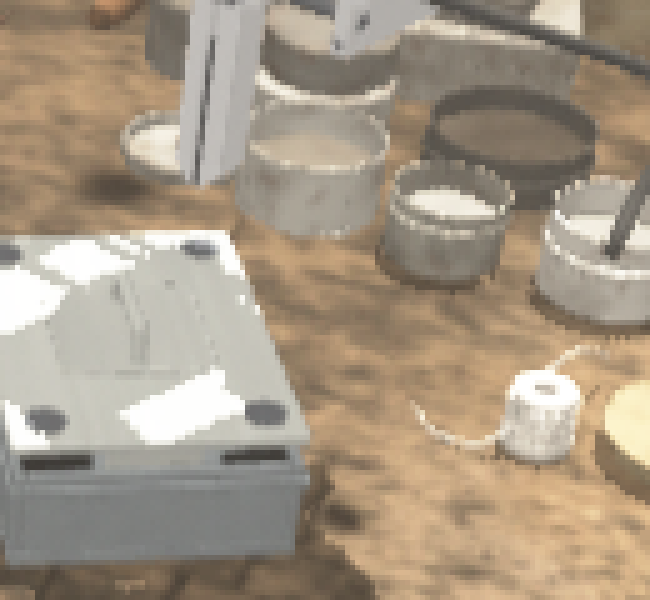

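Call:
{"name": "jog_arm", "arguments": {
  "turn": [
    [0, 0.4, 0],
    [0, 0, 0],
    [0, 0, 0]
  ],
  "dp": [
    [1.5, 0.1, -0.3],
    [1.5, 0, 0],
    [0, 0, 0]
  ],
  "gripper": [1, 1, 1]
}}

```text
clock: 9.28
eef_pos: [500.0, -258.4, 26.0]
eef_rot: [-2.723, 1.568, -3.135]
wrist_force: [-0.1, -0.4, 0.9]
finger_gap: 0.5
```

Call:
{"name": "jog_arm", "arguments": {
  "turn": [
    [0, 0, 0],
    [0, 0, 0],
    [0, 0, 0]
  ],
  "dp": [
    [0.3, 0, 0],
    [0.3, 0, 0],
    [0.2, 0, 0]
  ],
  "gripper": [1, 1, 1]
}}

```text
clock: 9.65
eef_pos: [500.1, -258.6, 19.5]
eef_rot: [-2.077, 1.568, -2.488]
wrist_force: [-3.5, 0.5, 6.6]
finger_gap: 1.0
```

Call:
{"name": "jog_arm", "arguments": {
  "turn": [
    [0, 0, 0],
    [0, 0, 0]
  ],
  "dp": [
    [0.2, 0, 0],
    [0.15, 0, 0]
  ],
  "gripper": [1, 1]
}}

```text
clock: 9.9
eef_pos: [500.1, -258.8, 17.4]
eef_rot: [-1.765, 1.568, -2.175]
wrist_force: [-3.6, 0.2, 8.9]
finger_gap: 0.4
```

```bash
python3 look.py z10 side
```

```text
t 9.95 p [ 500.1 -258.8   17.3] q [-0.541  0.498  1.626 -0.004  1.017 -0.129] F [-4.5  0.5  8.2] gap 0.2
level turn deg [-0.   -0.03  0.18] | total cm tool [-0.49  8.07 -9.74]  down comp cm/cm [1.    0.003 0.001]
```

View pics/z10.png

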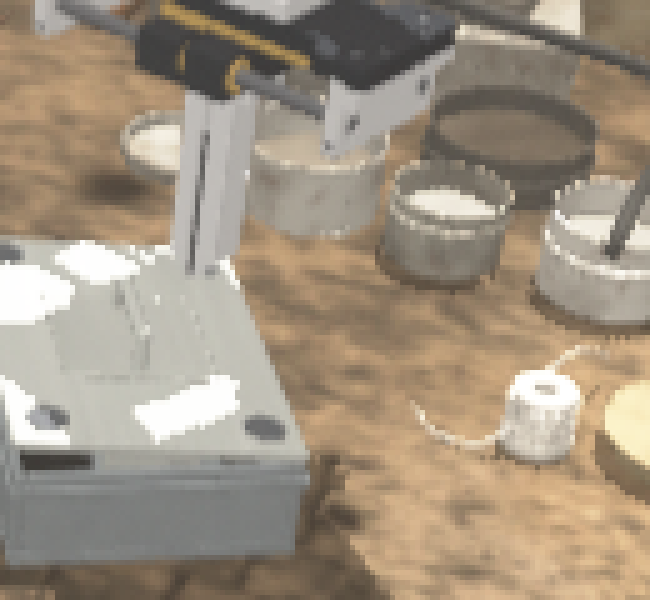

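Call:
{"name": "jog_arm", "arguments": {
  "turn": [
    [0, 0, 0],
    [0, 0, 0]
  ],
  "dp": [
    [0.15, 0, 0],
    [0.15, 0, 0]
  ],
  "gripper": [1, 1]
}}

```text
clock: 10.2
eef_pos: [500.3, -258.9, 16.9]
eef_rot: [-1.394, 1.567, -1.804]
wrist_force: [-9.4, 3.7, 18.3]
finger_gap: 0.3
```

Call:
{"name": "jog_arm", "arguments": {
  "turn": [
    [0, 0, 0]
  ],
  "dp": [
    [0.15, 0, 0]
  ],
  "gripper": [1]
}}

```text
clock: 10.32
eef_pos: [500.3, -258.9, 16.9]
eef_rot: [-1.29, 1.567, -1.699]
wrist_force: [-7.2, 3.5, 17.7]
finger_gap: 0.7
```

Call:
{"name": "jog_arm", "arguments": {
  "turn": [
    [0, 0, 0],
    [0, 0, 0]
  ],
  "dp": [
    [0.3, 0, 0],
    [0.3, 0, 0]
  ],
  "gripper": [1, 1]
}}

```text
clock: 10.58
eef_pos: [500.5, -259.0, 16.3]
eef_rot: [-1.049, 1.566, -1.458]
wrist_force: [-17.9, 8.5, 38.5]
finger_gap: 0.3
```

Call:
{"name": "jog_arm", "arguments": {
  "turn": [
    [0, 0, 0],
    [0, 0, 0]
  ],
  "dp": [
    [-2, 0, 0],
    [-2, 0, 0]
  ],
  "gripper": [1, 1]
}}

```text
clock: 10.82
eef_pos: [500.0, -258.3, 57.1]
eef_rot: [-1.223, 1.566, -1.632]
wrist_force: [-0.0, -0.2, -0.1]
finger_gap: 0.5
```

```bash
python3 -c "
from h import *
plan([582,-222,57])"
```

```text
t 10.82 p [ 500.  -258.3   57.1] q [-0.54   0.443  1.603 -0.005  1.094 -0.129] F [-0.  -0.2 -0.1] gap 0.5
level turn deg [0.   0.09 0.24] | total cm tool [-0.01  6.58  6.08]  down comp cm/cm [ 1.     0.004 -0.002]
```

Corner C reached the same home height, with 38 N at the end. Next is A.

Call:
{"name": "jog_arm", "arguments": {
  "turn": [
    [0, 0, 0],
    [0, 0, 0],
    [0, 0, 0]
  ],
  "dp": [
    [0, 3.3, 3.0],
    [0, 3.3, 3.0],
    [0, 0, 0]
  ],
  "gripper": [1, 1, 1]
}}

```text
clock: 11.2
eef_pos: [584.4, -220.9, 59.8]
eef_rot: [-0.626, 1.563, -1.036]
wrist_force: [-1.0, -0.4, -0.5]
finger_gap: 0.4
```

```bash
python3 -c "
from h import *
plan([582,-222,29])"
```

```text
t 11.2 p [ 584.4 -220.9   59.8] q [-0.418  0.563  1.412 -0.005  1.161 -0.007] F [-1.  -0.4 -0.5] gap 0.4
level turn deg [0.   0.35 0.25] | total cm tool [ 3.08 -0.18 -0.2 ]  down comp cm/cm [ 1.     0.004 -0.006]
```

Call:
{"name": "jog_arm", "arguments": {
  "turn": [
    [0, 0.3, 0.2],
    [0, 0, 0],
    [0, 0, 0]
  ],
  "dp": [
    [1.5, -0.1, -0.1],
    [1.5, 0, 0],
    [0, 0, 0]
  ],
  "gripper": [1, 1, 1]
}}

```text
clock: 11.58
eef_pos: [580.9, -222.1, 26.8]
eef_rot: [-2.762, 1.569, 3.11]
wrist_force: [-0.5, 0.5, 0.4]
finger_gap: 0.2
```

Call:
{"name": "jog_arm", "arguments": {
  "turn": [
    [0, 0, 0],
    [0, 0, 0],
    [0, 0, 0]
  ],
  "dp": [
    [0.3, 0, 0],
    [0.3, 0, 0],
    [0.2, 0, 0]
  ],
  "gripper": [1, 1, 1]
}}

```text
clock: 11.95
eef_pos: [581.6, -222.7, 20.5]
eef_rot: [0.061, 1.57, -0.351]
wrist_force: [-2.4, 2.9, 5.2]
finger_gap: 0.6
```

Call:
{"name": "jog_arm", "arguments": {
  "turn": [
    [0, 0, 0],
    [0, 0, 0]
  ],
  "dp": [
    [0.2, 0, 0],
    [0.2, 0, 0]
  ],
  "gripper": [1, 1]
}}

```text
clock: 12.2
eef_pos: [581.8, -222.7, 18.1]
eef_rot: [0.205, 1.568, -0.207]
wrist_force: [-2.7, 2.2, 8.0]
finger_gap: 0.4
```

Call:
{"name": "jog_arm", "arguments": {
  "turn": [
    [0, 0, 0],
    [0, 0, 0]
  ],
  "dp": [
    [0.2, 0, 0],
    [0.2, 0, 0]
  ],
  "gripper": [1, 1]
}}

```text
clock: 12.45
eef_pos: [582.1, -222.8, 16.2]
eef_rot: [0.219, 1.567, -0.193]
wrist_force: [-7.0, 3.7, 17.0]
finger_gap: 0.7
```

Call:
{"name": "jog_arm", "arguments": {
  "turn": [
    [0, 0, 0],
    [0, 0, 0]
  ],
  "dp": [
    [0.25, 0, 0],
    [0.25, 0, 0]
  ],
  "gripper": [1, 1]
}}

```text
clock: 12.7
eef_pos: [582.7, -223.0, 16.0]
eef_rot: [0.165, 1.564, -0.247]
wrist_force: [-9.8, 5.0, 22.3]
finger_gap: 0.1
```

```bash
python3 look.py z11 side
```

```text
t 12.75 p [ 582.7 -223.    16. ] q [-4.250e-01  6.140e-01  1.443e+00  1.000e-03  1.078e+00 -1.300e-02] F [-10.3   4.1  22. ] gap 0.6
level turn deg [ 0.    0.37 -0.06] | total cm tool [ -0.7    1.46 -15.88]  down comp cm/cm [ 1.    -0.001 -0.006]
```

View pics/z11.png

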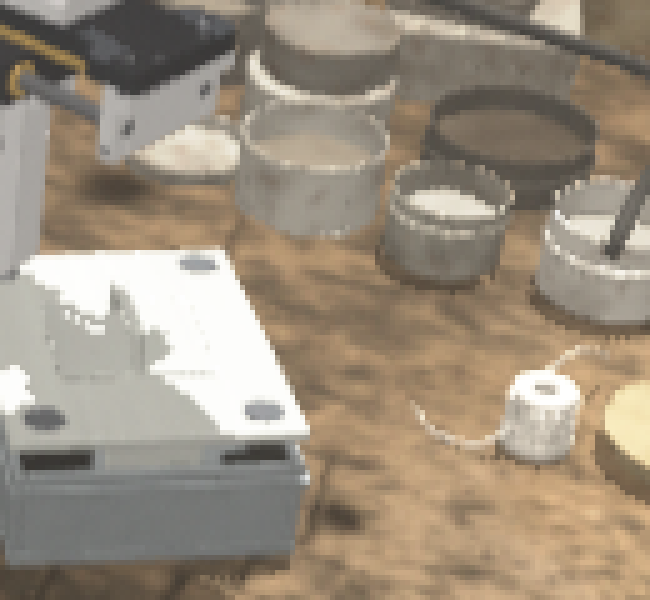

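Call:
{"name": "jog_arm", "arguments": {
  "turn": [
    [0, 0, 0],
    [0, 0, 0]
  ],
  "dp": [
    [0.35, 0, 0],
    [0.35, 0, 0]
  ],
  "gripper": [1, 1]
}}

```text
clock: 13.0
eef_pos: [583.9, -223.6, 15.8]
eef_rot: [0.112, 1.56, -0.3]
wrist_force: [-12.0, 6.8, 31.5]
finger_gap: 0.1
```

Call:
{"name": "jog_arm", "arguments": {
  "turn": [
    [0, 0, 0],
    [0, 0, 0]
  ],
  "dp": [
    [-2, 0, 0],
    [-2, 0, 0]
  ],
  "gripper": [1, 1]
}}

```text
clock: 13.25
eef_pos: [582.9, -223.5, 56.7]
eef_rot: [0.111, 1.56, -0.301]
wrist_force: [-0.7, -0.5, -0.9]
finger_gap: 0.4
```

```bash
python3 -c "
from h import *
plan([524,-106,57])"
```

```text
t 13.25 p [ 582.9 -223.5   56.7] q [-4.250e-01  5.630e-01  1.420e+00  1.000e-03  1.148e+00 -1.400e-02] F [-0.7 -0.5 -0.9] gap 0.4
level turn deg [ 0.    0.59 -0.07] | total cm tool [ -0.12   8.4  -10.11]  down comp cm/cm [ 1.    -0.001 -0.01 ]
```

Call:
{"name": "jog_arm", "arguments": {
  "turn": [
    [0, 0.6, 0],
    [0, 0, 0],
    [0, 0, 0],
    [0, 0, 0]
  ],
  "dp": [
    [-0.2, 2.8, -3.3],
    [-0.2, 2.8, -3.3],
    [0, 2.7, -3.3],
    [0, 0, 0]
  ],
  "gripper": [1, 1, 1, 1]
}}

```text
clock: 13.75
eef_pos: [524.5, -105.8, 62.9]
eef_rot: [0.296, 1.566, -0.118]
wrist_force: [-0.3, -0.3, -0.2]
finger_gap: 1.0
```

```bash
python3 -c "
from h import *
plan([524,-106,30])
p,d=camera('side')
cv2.imwrite('pics/s12.png',p[60:300,260:580,::-1])"
```

```text
t 13.75 p [ 524.5 -105.8   62.9] q [-2.680e-01  3.780e-01  1.682e+00  1.000e-03  1.077e+00  1.460e-01] F [-0.3 -0.3 -0.2] gap 1.0
level turn deg [ 0.    0.27 -0.08] | total cm tool [ 3.29 -0.04 -0.06]  down comp cm/cm [ 1.    -0.001 -0.005]
```

View pics/s12.png

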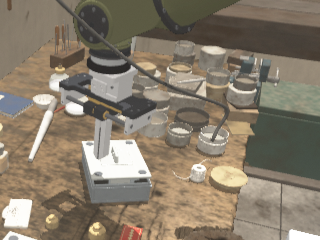

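Call:
{"name": "jog_arm", "arguments": {
  "turn": [
    [0, 0.3, 0],
    [0, 0, 0],
    [0, 0, 0]
  ],
  "dp": [
    [1.8, 0, 0],
    [1.5, 0, 0],
    [0, 0, 0]
  ],
  "gripper": [1, 1, 1]
}}

```text
clock: 14.18
eef_pos: [525.7, -108.8, 26.8]
eef_rot: [2.161, 1.569, 1.744]
wrist_force: [0.3, 0.7, 0.0]
finger_gap: 0.8
```

Call:
{"name": "jog_arm", "arguments": {
  "turn": [
    [0, 0, 0],
    [0, 0, 0],
    [0, 0, 0]
  ],
  "dp": [
    [0.3, 0, 0],
    [0.3, 0, 0],
    [0.2, 0, 0]
  ],
  "gripper": [1, 1, 1]
}}

```text
clock: 14.55
eef_pos: [526.1, -109.1, 19.2]
eef_rot: [1.828, 1.569, 1.411]
wrist_force: [-3.7, 1.7, 5.4]
finger_gap: 0.7
```

Call:
{"name": "jog_arm", "arguments": {
  "turn": [
    [0, 0, 0],
    [0, 0, 0]
  ],
  "dp": [
    [0.2, 0, 0],
    [0.2, 0, 0]
  ],
  "gripper": [1, 1]
}}

```text
clock: 14.8
eef_pos: [526.3, -109.0, 16.1]
eef_rot: [1.632, 1.569, 1.215]
wrist_force: [-3.8, 2.3, 8.6]
finger_gap: 0.3
```

Call:
{"name": "jog_arm", "arguments": {
  "turn": [
    [0, 0, 0],
    [0, 0, 0]
  ],
  "dp": [
    [0.25, 0, 0],
    [0.25, 0, 0]
  ],
  "gripper": [1, 1]
}}

```text
clock: 15.05
eef_pos: [526.5, -108.9, 15.3]
eef_rot: [1.391, 1.569, 0.974]
wrist_force: [-19.0, 6.0, 39.6]
finger_gap: 0.3
```

Call:
{"name": "jog_arm", "arguments": {
  "turn": [
    [0, 0, 0],
    [0, 0, 0]
  ],
  "dp": [
    [0.3, 0, 0],
    [0.3, 0, 0]
  ],
  "gripper": [1, 1]
}}

```text
clock: 15.3
eef_pos: [526.5, -109.0, 15.2]
eef_rot: [1.098, 1.569, 0.681]
wrist_force: [-21.0, 5.8, 39.9]
finger_gap: 0.4
```

```bash
python3 look.py z13 side
```

```text
t 15.35 p [ 526.6 -109.    15.3] q [-0.273  0.452  1.703  0.002  0.985  0.143] F [-20.5   5.6  40.3] gap 0.2
level turn deg [-0.    0.07 -0.12] | total cm tool [-0.69 -6.77 -6.14]  down comp cm/cm [ 1.    -0.002 -0.001]
```

View pics/z13.png

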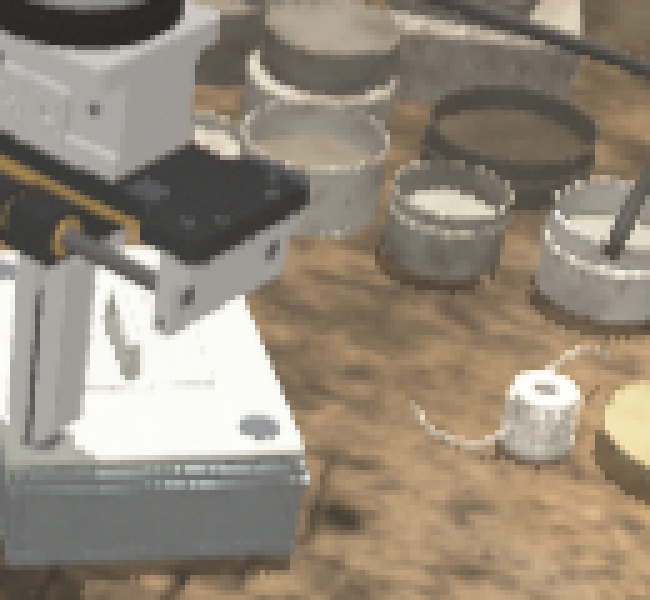

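Call:
{"name": "jog_arm", "arguments": {
  "turn": [
    [0, 0, 0],
    [0, 0, 0]
  ],
  "dp": [
    [-4, 0, 0],
    [-4, 0, 0]
  ],
  "gripper": [1, 1]
}}

```text
clock: 15.6
eef_pos: [525.2, -108.9, 95.8]
eef_rot: [2.646, 1.568, 2.228]
wrist_force: [-0.3, 0.1, -0.2]
finger_gap: 0.2
```

```bash
python3 -c "
from h import *
plan([350,-400,130])"
```

```text
t 15.6 p [ 525.2 -108.9   95.8] q [-0.274  0.344  1.643  0.002  1.157  0.143] F [-0.3  0.1 -0.2] gap 0.2
level turn deg [ 0.   -0.14 -0.08] | total cm tool [ -3.46 -33.71  -4.23]  down comp cm/cm [ 1.    -0.001  0.003]
```

Call:
{"name": "jog_arm", "arguments": {
  "turn": [
    [0, 0, 0],
    [0, 0, 0],
    [0, 0, 0],
    [0, 0, 0],
    [0, 0, 0],
    [0, 0, 0],
    [0, 0, 0]
  ],
  "dp": [
    [-2, -5.5, -0.7],
    [-1.5, -5.6, -0.7],
    [0, -5.6, -0.7],
    [0, -5.6, -0.7],
    [0, -5.6, -0.7],
    [0, -5.6, -0.7],
    [0, 0, 0]
  ],
  "gripper": [1, 1, 1, 1, 1, 1, 1]
}}

```text
clock: 16.48
eef_pos: [347.5, -408.4, 136.4]
eef_rot: [-0.096, 1.563, -0.511]
wrist_force: [0.0, 0.3, -0.8]
finger_gap: 0.5
```

```bash
sed -i 's/^for n in("top","side"):/for n in("top","side"):\n    p,d=camera(n);np.save(f"{n}0.npy",d);cv2.imwrite(f"pics\/{n}0.png",p[:,:,::-1])/' meas.py; cp pics/top0.png pics/top_start.png;python3 meas.py; python3 -c "
from h import *
st()
p=cv2.imread('pics/side0.png');cv2.imwrite('pics/z14.png',cv2.resize(p[180:280,320:430],(660,600)))"
```

```text
top (277, 444, 123, 36)
   [327.8 467. ] 303 depthpt [115.9 -27.2  12.3] z61 [132.8 -24.3] z51 [129.3 -24.9]
top (360, 199, 106, 97)
   [432.1 209.1] 38 depthpt [ 583.7 -223.3   52.4] z61 [ 582.1 -220.8] z51 [ 584.  -223.7]
   [370.7 239.9] 35 depthpt [ 525.8 -107.1   52.5] z61 [ 524.8 -105.7] z51 [ 526.  -107.3]
   [455.  251.9] 40 depthpt [ 503.3 -263.1   52.7] z61 [ 502.5 -260.3] z51 [ 503.5 -263.7]
   [393.6 283.8] 35 depthpt [ 445.1 -147.5   52.4] z61 [ 444.9 -145.7] z51 [ 445.2 -147.7]
top (163, 187, 93, 70)
   [175.2 195.9] 40 depthpt [607.5 252.7  51.2] z61 [605.4 250. ] z51 [607.5 252.7]
   [246.2 199.1] 37 depthpt [601.8 122.6  51.9] z61 [599.9 121.5] z51 [602.  122.7]
   [171.6 244.3] 41 depthpt [517.9 256.1  51.8] z61 [516.9 253.6] z51 [518.  256.3]
   [243.2 247.3] 38 depthpt [512.4 126.8  51. ] z61 [511.3 125.6] z51 [512.4 126.8]
side (544, 315, 96, 153)
   [592.8 385.2] 1106 depthpt [92.3 72.4 13. ] z61 [111.5 119.2] z51 [107.5 109.4]
side (217, 291, 117, 96)
   [324.7 328.5] 30 depthpt [497.8 148.1  44.4] z61 [492.4 162.8] z51 [495.6 153.9]
 t 16.57 p [ 349.3 -406.   136.4] q [-0.931  0.293  1.61   0.004  1.232 -0.52 ] F [ 0.4 -0.3 -0.5] gap 0.3
```

View pics/z14.png

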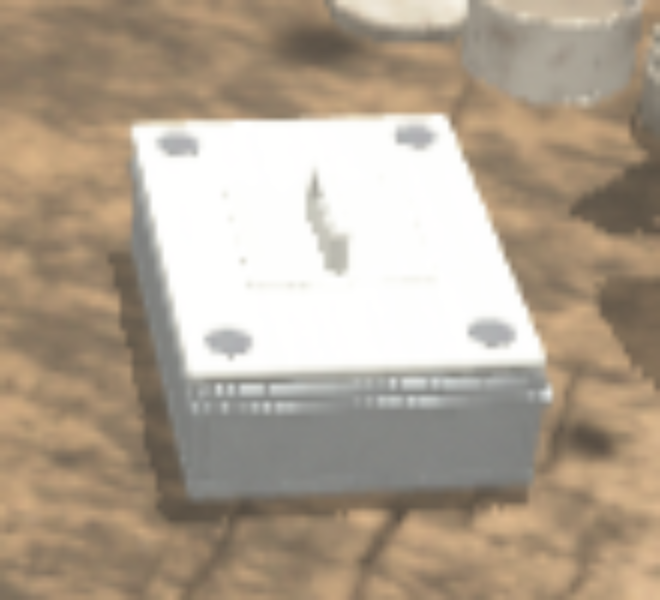

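View pics/top0.png

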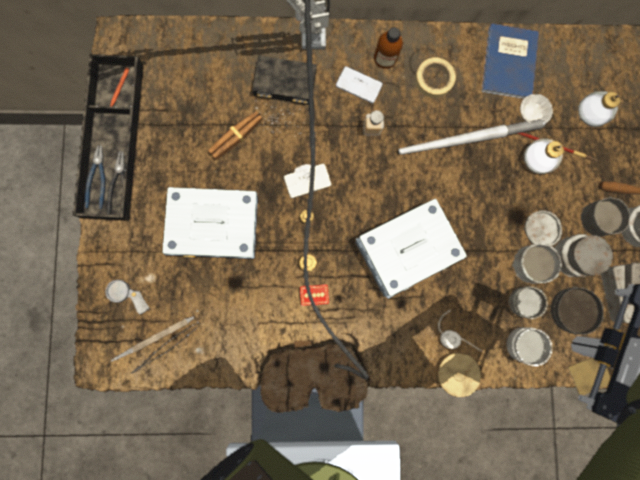

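```bash
cat > plane.py <<'E'
from h import *
c=calibration("top");K=np.array(c["K"]);T=np.array(c["world_from_camera"])
v,u=np.mgrid[0:480,0:640]
p,d=camera("top")
P=(np.stack([u,v,np.ones_like(u)],-1)@np.linalg.inv(K).T*d[...,None])@T[:3,:3].T+T[:3,3]
P0=np.load("topP.npy")
for lbl,Q in(("start",P0),("now",P)):
  for nm,ms in(("proud",[(583,-222),(525,-106),(503,-262),(444,-146)]),("sealed",[(607,252),(602,123),(518,256),(512,127)])):
    out=[]
    C=np.mean(ms,0)
    for m in ms:
      m=np.array(m)+(C-m)*.12
      k=(np.hypot(Q[...,0]-m[0],Q[...,1]-m[1])<18)&(Q[...,2]>40)&(Q[...,2]<75)
      out.append((np.median(Q[k][:,2]),k.sum()))
    print(lbl,nm,[(round(float(a),2),int(b)) for a,b in out])
E
python3 plane.py
```

```text
start proud [(60.93, 292), (61.03, 299), (60.97, 296), (61.17, 307)]
start sealed [(50.74, 296), (50.78, 297), (51.03, 309), (50.9, 305)]
now proud [(51.59, 288), (51.78, 293), (51.94, 293), (52.13, 301)]
now sealed [(50.87, 295), (51.02, 295), (51.01, 309), (50.86, 305)]
```

The lid is still about 0.6–1.1 mm proud: 51.6–52.1 mm against 50.9–51.0 for the sealed one. While it was tilted, the rim stopped each corner slightly early. I'll do a second round.

```bash
python3 -c "
from h import *
plan([503,-262,60])"
```

```text
t 16.62 p [ 349.8 -405.4  136.5] q [-0.929  0.292  1.61   0.004  1.232 -0.52 ] F [0.6 0.2 0.5] gap 0.4
level turn deg [-0.    0.45  0.01] | total cm tool [ 7.71 19.27  8.26]  down comp cm/cm [ 1.     0.    -0.008]
```

Call:
{"name": "jog_arm", "arguments": {
  "turn": [
    [0, 0.4, 0],
    [0, 0, 0],
    [0, 0, 0],
    [0, 0, 0],
    [0, 0, 0],
    [0, 0, 0]
  ],
  "dp": [
    [0, 4.8, 2.1],
    [0, 4.8, 2.1],
    [1, 4.8, 2.1],
    [2, 4.8, 2.1],
    [3.5, 0, 0],
    [0, 0, 0]
  ],
  "gripper": [1, 1, 1, 1, 1, 1]
}}

```text
clock: 17.38
eef_pos: [511.9, -250.1, 71.6]
eef_rot: [-0.124, 1.567, -0.524]
wrist_force: [-0.4, 0.2, 1.2]
finger_gap: 0.5
```

```bash
python3 -c "
from h import *
plan([503,-262,25])"
```

```text
t 17.38 p [ 511.9 -250.1   71.6] q [-0.519  0.438  1.572 -0.     1.128 -0.118] F [-0.4  0.2  1.2] gap 0.5
level turn deg [-0.    0.19  0.02] | total cm tool [ 4.66 -1.44 -0.37]  down comp cm/cm [ 1.     0.    -0.003]
```

Call:
{"name": "jog_arm", "arguments": {
  "turn": [
    [0, 0.2, 0],
    [0, 0, 0],
    [0, 0, 0]
  ],
  "dp": [
    [2.3, -1.2, -0.4],
    [2.2, 0, 0],
    [0, 0, 0]
  ],
  "gripper": [1, 1, 1]
}}

```text
clock: 17.75
eef_pos: [505.7, -259.4, 30.7]
eef_rot: [-0.196, 1.566, -0.594]
wrist_force: [-0.0, 0.4, 0.7]
finger_gap: 0.8
```

Call:
{"name": "jog_arm", "arguments": {
  "turn": [
    [0, 0, 0],
    [0, 0, 0],
    [0, 0, 0]
  ],
  "dp": [
    [0.3, 0, 0],
    [0.3, 0, 0],
    [0.2, 0, 0]
  ],
  "gripper": [1, 1, 1]
}}

```text
clock: 18.12
eef_pos: [507.4, -260.2, 26.2]
eef_rot: [-0.165, 1.56, -0.564]
wrist_force: [-0.0, 0.1, -0.2]
finger_gap: 0.6
```

Call:
{"name": "jog_arm", "arguments": {
  "turn": [
    [0, 0, 0],
    [0, 0, 0]
  ],
  "dp": [
    [0.2, 0, 0],
    [0.2, 0, 0]
  ],
  "gripper": [1, 1]
}}

```text
clock: 18.38
eef_pos: [507.6, -260.2, 22.4]
eef_rot: [-0.163, 1.56, -0.562]
wrist_force: [-0.7, 0.3, -0.2]
finger_gap: 0.9
```

Call:
{"name": "jog_arm", "arguments": {
  "turn": [
    [0, 0.5, 0],
    [0, 0, 0]
  ],
  "dp": [
    [0.3, -0.1, -0.4],
    [0.2, 0, 0]
  ],
  "gripper": [1, 1]
}}

```text
clock: 18.62
eef_pos: [503.2, -259.5, 16.9]
eef_rot: [-1.062, 1.569, -1.46]
wrist_force: [0.4, 0.4, 0.2]
finger_gap: 0.4
```

Call:
{"name": "jog_arm", "arguments": {
  "turn": [
    [0, 0, 0],
    [0, 0, 0]
  ],
  "dp": [
    [0.2, 0, 0],
    [0.2, 0, 0]
  ],
  "gripper": [1, 1]
}}

```text
clock: 18.88
eef_pos: [503.4, -259.7, 15.3]
eef_rot: [-0.897, 1.568, -1.296]
wrist_force: [-15.5, 9.2, 35.8]
finger_gap: 0.5
```

Call:
{"name": "jog_arm", "arguments": {
  "turn": [
    [0, 0, 0],
    [0, 0, 0]
  ],
  "dp": [
    [0.25, 0, 0],
    [0.25, 0, 0]
  ],
  "gripper": [1, 1]
}}

```text
clock: 19.12
eef_pos: [503.4, -259.8, 15.3]
eef_rot: [-0.827, 1.568, -1.225]
wrist_force: [-15.1, 8.3, 33.1]
finger_gap: 0.4
```

Call:
{"name": "jog_arm", "arguments": {
  "turn": [
    [0, 0, 0],
    [0, 0, 0],
    [0, 0, 0]
  ],
  "dp": [
    [-2.5, 0, 0],
    [0, 3.2, 2.9],
    [0, 3.2, 2.9]
  ],
  "gripper": [1, 1, 1]
}}

```text
clock: 19.5
eef_pos: [582.3, -223.9, 42.3]
eef_rot: [-0.61, 1.567, -1.012]
wrist_force: [0.9, -0.8, 0.3]
finger_gap: 0.4
```

```bash
python3 -c "
from h import *
plan([583,-222,22])"
```

```text
t 19.5 p [ 582.3 -223.9   42.3] q [-0.425  0.583  1.424 -0.002  1.13  -0.022] F [ 0.9 -0.8  0.3] gap 0.4
level turn deg [0.   0.19 0.13] | total cm tool [ 2.03  0.21 -0.02]  down comp cm/cm [ 1.     0.002 -0.003]
```

Call:
{"name": "jog_arm", "arguments": {
  "turn": [
    [0, 0.2, 0],
    [0, 0, 0],
    [0, 0, 0]
  ],
  "dp": [
    [1.0, 0, 0],
    [0.9, 0, 0],
    [0, 0, 0]
  ],
  "gripper": [1, 1, 1]
}}

```text
clock: 19.88
eef_pos: [582.7, -223.1, 21.4]
eef_rot: [-2.086, 1.568, -2.486]
wrist_force: [-1.1, -0.3, 0.2]
finger_gap: 0.8
```

Call:
{"name": "jog_arm", "arguments": {
  "turn": [
    [0, 0, 0],
    [0, 0, 0],
    [0, 0, 0]
  ],
  "dp": [
    [0.3, 0, 0],
    [0.25, 0, 0],
    [0.25, 0, 0]
  ],
  "gripper": [1, 1, 1]
}}

```text
clock: 20.25
eef_pos: [582.2, -224.1, 15.3]
eef_rot: [-1.582, 1.569, -1.984]
wrist_force: [-11.5, 7.7, 31.8]
finger_gap: 0.9
```

Call:
{"name": "jog_arm", "arguments": {
  "turn": [
    [0, 0, 0],
    [0, 0, 0]
  ],
  "dp": [
    [0.3, 0, 0],
    [0.35, 0, 0]
  ],
  "gripper": [1, 1]
}}

```text
clock: 20.5
eef_pos: [582.4, -224.1, 15.2]
eef_rot: [-0.936, 1.569, -1.338]
wrist_force: [-18.7, 8.1, 38.4]
finger_gap: 0.3
```

Next: B, then D.

Call:
{"name": "jog_arm", "arguments": {
  "turn": [
    [0, 0, 0],
    [0, 0, 0],
    [0, 0, 0],
    [0, 0, 0]
  ],
  "dp": [
    [-2.8, 0, 0],
    [0, 2.8, -3.3],
    [0, 2.8, -3.3],
    [0, 2.7, -3.3]
  ],
  "gripper": [1, 1, 1, 1]
}}

```text
clock: 21.0
eef_pos: [522.9, -108.5, 44.9]
eef_rot: [-0.309, 1.566, -0.715]
wrist_force: [0.7, 1.0, -0.4]
finger_gap: 0.2
```

```bash
python3 -c "
from h import *
plan([526,-107,22])"
```

```text
t 21.0 p [ 522.9 -108.5   44.9] q [-0.272  0.4    1.698 -0.003  1.039  0.135] F [ 0.7  1.  -0.4] gap 0.2
level turn deg [-0.    0.28  0.09] | total cm tool [2.29 0.26 0.21]  down comp cm/cm [ 1.     0.002 -0.005]
```

Call:
{"name": "jog_arm", "arguments": {
  "turn": [
    [0, 0.2, 0],
    [0, 0, 0],
    [0, 0, 0]
  ],
  "dp": [
    [1.1, 0.1, 0.2],
    [1.1, 0, 0],
    [0, 0, 0]
  ],
  "gripper": [1, 1, 1]
}}

```text
clock: 21.38
eef_pos: [525.1, -107.7, 22.3]
eef_rot: [-0.603, 1.568, -1.006]
wrist_force: [-0.3, -0.9, 0.1]
finger_gap: 0.5
```

Call:
{"name": "jog_arm", "arguments": {
  "turn": [
    [0, 0, 0],
    [0, 0, 0],
    [0, 0, 0]
  ],
  "dp": [
    [0.3, 0, 0],
    [0.25, 0, 0],
    [0.25, 0, 0]
  ],
  "gripper": [1, 1, 1]
}}

```text
clock: 21.75
eef_pos: [525.7, -109.0, 15.3]
eef_rot: [-0.449, 1.568, -0.854]
wrist_force: [-16.0, 6.9, 41.0]
finger_gap: 0.2
```

Call:
{"name": "jog_arm", "arguments": {
  "turn": [
    [0, 0, 0]
  ],
  "dp": [
    [0.25, 0, 0]
  ],
  "gripper": [1]
}}

```text
clock: 21.88
eef_pos: [525.8, -108.9, 15.2]
eef_rot: [-0.404, 1.568, -0.81]
wrist_force: [-22.2, 6.4, 45.6]
finger_gap: 0.3
```

Call:
{"name": "jog_arm", "arguments": {
  "turn": [
    [0, 0, 0],
    [0, 0, 0],
    [0, 0, 0]
  ],
  "dp": [
    [-2.8, 0, 0],
    [0, -3.3, -3.0],
    [0, -3.2, -2.9]
  ],
  "gripper": [1, 1, 1]
}}

```text
clock: 22.25
eef_pos: [445.9, -145.8, 44.6]
eef_rot: [-0.231, 1.566, -0.634]
wrist_force: [-0.2, -0.8, 0.2]
finger_gap: 0.4
```

```bash
python3 -c "
from h import *
plan([445,-147,22])"
```

```text
t 22.25 p [ 445.9 -145.8   44.6] q [-3.930e-01  2.720e-01  1.877e+00 -1.000e-03  9.880e-01  1.100e-02] F [-0.2 -0.8  0.2] gap 0.4
level turn deg [0.   0.28 0.07] | total cm tool [ 2.26 -0.14 -0.05]  down comp cm/cm [ 1.     0.001 -0.005]
```

Call:
{"name": "jog_arm", "arguments": {
  "turn": [
    [0, 0.2, 0],
    [0, 0, 0],
    [0, 0, 0]
  ],
  "dp": [
    [1.1, 0, 0],
    [1.1, 0, 0],
    [0, 0, 0]
  ],
  "gripper": [1, 1, 1]
}}

```text
clock: 22.62
eef_pos: [445.7, -146.6, 21.7]
eef_rot: [-0.493, 1.568, -0.898]
wrist_force: [0.7, -0.4, -0.4]
finger_gap: 0.5
```

Call:
{"name": "jog_arm", "arguments": {
  "turn": [
    [0, 0, 0],
    [0, 0, 0],
    [0, 0, 0]
  ],
  "dp": [
    [0.3, 0, 0],
    [0.25, 0, 0],
    [0.25, 0, 0]
  ],
  "gripper": [1, 1, 1]
}}

```text
clock: 23.0
eef_pos: [446.7, -146.2, 15.0]
eef_rot: [-0.78, 1.569, -1.184]
wrist_force: [-23.7, 6.7, 59.8]
finger_gap: 0.6
```

Call:
{"name": "jog_arm", "arguments": {
  "turn": [
    [0, 0, 0]
  ],
  "dp": [
    [0.25, 0, 0]
  ],
  "gripper": [1]
}}

```text
clock: 23.12
eef_pos: [446.7, -146.3, 15.0]
eef_rot: [-0.999, 1.568, -1.402]
wrist_force: [-24.7, 6.7, 56.2]
finger_gap: 0.4
```

All four corners are now at 15.0–15.3. I'll retreat to the right and check.

Call:
{"name": "jog_arm", "arguments": {
  "turn": [
    [0, 0, 0],
    [0, 0, 0]
  ],
  "dp": [
    [-5, 0, 0],
    [-5, 0, 0]
  ],
  "gripper": [1, 1]
}}

```text
clock: 23.38
eef_pos: [445.4, -145.3, 115.3]
eef_rot: [-2.666, 1.566, -3.069]
wrist_force: [0.3, -0.1, 0.6]
finger_gap: 0.3
```

Call:
{"name": "jog_arm", "arguments": {
  "turn": [
    [0, 0, 0],
    [0, 0, 0],
    [0, 0, 0],
    [0, 0, 0],
    [0, 0, 0],
    [0, 0, 0]
  ],
  "dp": [
    [-1, -5.5, 0],
    [-1, -5.5, 0],
    [0, -5.5, 0],
    [0, -5.5, 0],
    [0, -5.5, 0],
    [0, 0, 0]
  ],
  "gripper": [1, 1, 1, 1, 1, 1]
}}

```text
clock: 24.12
eef_pos: [337.6, -406.6, 141.4]
eef_rot: [-0.61, 1.564, -1.009]
wrist_force: [0.3, -0.1, 0.4]
finger_gap: 0.3
```

```bash
python3 plane.py; python3 plane.py; python3 -c "
from h import *
st()
p,d=camera('side');cv2.imwrite('pics/z20.png',cv2.resize(p[180:280,320:430,::-1],(660,600)))"
```

```text
start proud [(60.93, 292), (61.03, 299), (60.97, 296), (61.17, 307)]
start sealed [(50.74, 296), (50.78, 297), (51.03, 309), (50.9, 305)]
now proud [(51.06, 283), (50.9, 294), (51.04, 289), (51.07, 299)]
now sealed [(50.84, 295), (50.81, 295), (50.91, 310), (50.86, 303)]
start proud [(60.93, 292), (61.03, 299), (60.97, 296), (61.17, 307)]
start sealed [(50.74, 296), (50.78, 297), (51.03, 309), (50.9, 305)]
now proud [(51.22, 285), (50.97, 294), (51.1, 295), (51.16, 298)]
now sealed [(51.04, 302), (50.96, 295), (50.81, 306), (50.87, 306)]
 t 24.23 p [ 339.  -404.2  141.5] q [-0.942  0.27   1.627 -0.     1.238 -0.546] F [ 0.8 -0.6  0.8] gap 0.6
```

View pics/z20.png

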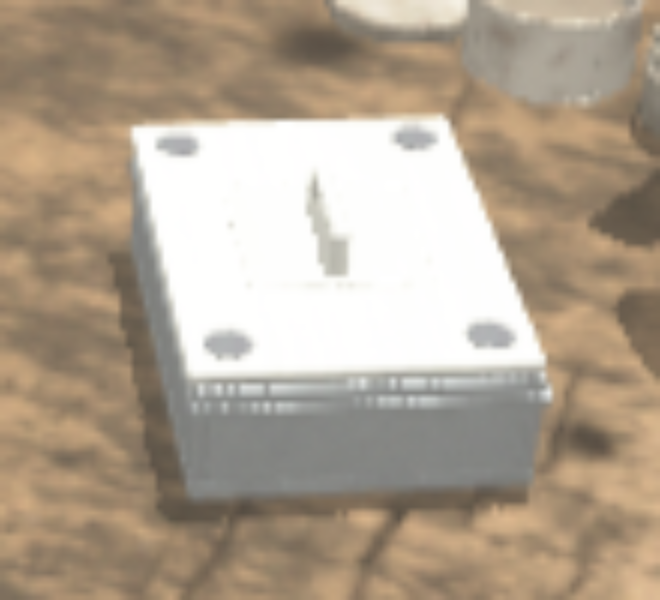

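The lid is flat at 50.9–51.2 mm at all four corners, the view shows no gap, and the arm is clear. I'll hand in.

```bash
python3 -c "
from cell import order
print(order.sign_off())"
```

```text
the job is handed in; nothing more can be done
None
```

The proud lid (the box at about x 513, y −184) now sits flush. The last top-view depth check gave 50.9–51.2 mm at all four corners, against 50.8–51.0 mm for the sealed box, and the side view shows no gap. I handed in at about 24 s with the arm clear of everything, and the sealed box was never touched.

- **How it was pressed:** I pressed the four corners one at a time with shut fingers. After the first round my check failed: the lid was still 0.6–1.1 mm proud, because the rim stopped each corner early while the lid was tilted. A second round over all four corners fixed that.
- **Fingertip height:** the reported TCP did not match the pictures. The real fingertips were about 34–36 mm above it, and contact confirmed this, so I pressed by force and picture instead of the reported height.
- **Forces:** the highest vertical wrist force I read was about 60 N, or about 65 N with the sideways part included (limit 120 N). Only the fingertips pressed on the lid.
- **Hanging cable:** a cable crossed the direct path, so I took the arm over it on the way in. It showed no movement in the pictures.

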